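Refit the sprung spindle in the wipe-roll holder

ROBOT

A 7-joint arm with a two-finger parallel gripper is mounted at the origin on a cart in front of the work surface, level with it; the furniture and walls round the work are solid. World frame = base frame: x ahead of the robot, y to its left, z up, the work surface at z = 0. Lengths are in mm, angles in rad, forces in N, time in s.
With the tool pointing down it reaches from about 400 to 875 mm from the base axis. Payload 4.4 kg.
Tool frame: the origin (TCP) lies midway between the tips of the shut fingers; the grasp point (between the pads) lies 19 mm behind it (ctrl.grip_point_offset is the distance from the TCP to the grasp point, in mm); z points along the fingers, y is the direction in which the jaws open and shut (so a half turn about z gives the same grasp; the last joint's range is limited). The gripper opens to 85 mm and grips with 20 to 120 N. Pads are 22 mm wide; open, the fingers measure 114 mm over their backs; the gripper's body (76 mm by 85 mm) begins 54 mm behind the grasp point. The pads swing forward as they close: fully open they stand 13 mm farther back than shut.
Start: joints at [1.114, 0.628, 0.038, 1.517, -0.027, 0.996, -0.02], TCP at [247.631, -600.996, 231.313] pointing down, gripper open.
Joint ranges: [-3.06, 3.06], [-0.37, 2.12], [-1.25, 1.32], [0.18, 2.47], [-1.1, 4.24], [0.23, 1.98], [-2.94, 2.94]. Speed limits (rad/s): [2.57, 2.57, 3.14, 3.14, 3.14, 3.14, 3.14].

INTERFACE

Orientations are given as [roll, pitch, yaw] about the fixed x, y, z axes, in that order (R = Rz(yaw) Ry(pitch) Rx(roll)).
In Python, from cell import ctrl, imaging, models gives the robot as it stands. The module is installed in compiled form; this text tells all that it offers.
- The arm moves only by the tool drive_tool, never from a script. Its argument "deltas" is text: rows parted by semicolons, each of 5 numbers parted by spaces: the shift along the tool's x, y, z in m, then the turn about the tool's z in degrees, then the finger opening in m, from 0 to 0.0854. A call has 1 to 12 rows; each row is the pose to reach, as a shift and turn from the pose commanded when the call began, along the tool's axes at that moment; what a row does not reach only later rows make up. A row lasts 1/8 s, in which the tool goes at most 62.5 mm and 10.7 degrees, less where a joint would pass 70% of its speed; a pose out of reach is approached as far as the arm can. A call with a gripper value outside its range is refused whole. The fingers move at their own pace and stop on an object; the grip force is fixed at half the most. Time passes only in rows, so rows that repeat a pose let the fingers close. It gives the time, the measured TCP pose, the force and the opening at its end, in the units of the state.
- ctrl.read_state(): the state, without advancing time (a new reading comes with each control period).
- imaging.get_image(name): name is "side" or "top" or "wrist"; returns a dict with "color" (400x640x3 uint8, red, green, blue), "range_z" (400x640 float32, mm along the optical axis (not along the pixel's ray), 0 where there is no reading), "vfov" (degrees; the focal length in pixels is half the picture's height over the tangent of half this angle, whatever the lens; pixels are square), "cx", "cy" (the principal point, pixels), "k1" (the pictures are not rectified: a ray, as slopes to the right and down, at radius r is drawn at 1 + k1 r^2 times it, then the intrinsics apply), "extrinsics" (4x4, takes a point from camera to world coordinates). Camera axes: x right, y down, z forward; pixel columns grow to the right and rows downward; lengths in mm; the calibration is good to about 2 mm. A picture is of the moment at which its call begins.
- ctrl.finish_job(): hands the job in, once; it reports no verdict.
Trained networks look in a picture, given as the dict that the camera call returned (one of the last four; its "shot" number tells which), for a name from the list of things; names that differ only in an ending like _2 or _b are one class to them, and where a whole thing is asked for, a point or a joint stands for the part that bears it (a point fixed in the world has none). Each returns a list of dicts, best first, with "score" (0 to 1); they miss things now and then, are a little off and sometimes report something else, mostly with a low value. They report only what shows in the picture. A call takes as long as a camera call.
- models.spot_in(picture, thing): "point" ([column, row] in pixels, amid what is visible of it).
- models.landmark_of(picture, thing): "point" ([column, row] in pixels: a listed point, or the origin of a listed thing).
The state is a dict: "clock": time; "qpos": joint angles; "qd": joint speeds; "tau": joint torques, N m; "eef_pos": TCP position; "tool_rot": TCP orientation; "force": force on the tool from outside, world axes, zero at the start; "torque": the same for the moment, N m; "width": finger opening in mm.
Only numpy, scipy, OpenCV 4.12 (cv2) and the standard library are available. Lean on these libraries where they do the work, as an engineer would, in place of code of your own. Each camera call takes 0.05 s, during which the arm holds its last target.

TASK

Put the spring-loaded spindle back into the wipe-roll holder: set its long sprung pin against the end plate above the open-topped cup, compress the spring gently without driving it hard onto its stop, lower the spindle level between the two ends, ease it back so that its short pin enters the closed round cup, and let go so that it sits fully home. Feel for the end plate, as the fork that carries the cups may be clamped anywhere along the rail, and leave the other things on the worktop where they are.

Things in the scene. Friction and masses are not known exactly. Their poses are not given: they have to be found in the camera images.
- spindle: Spring-loaded spindle, 170 g, lying on the worktop along its own y, z up. Grey barrel 22 mm across, 110 mm long, with a square grip 26 x 26 mm, 40 mm long, round its middle (faces x and z). Origin: on the axis, mid-barrel, 13 mm above the worktop at first. At the +y end a fixed pin, at the -y end a longer sprung pin; both steel, 10 mm across. It seats with its y along the holder's y.
- sprung_end (a point): On the spindle: centre of the barrel's -y end face. The sprung pin stands out 26 mm from it when free, with a round nose, and goes in 14 mm to a hard stop. Spring (damped, 0.15 N per mm/s): 2 N at first contact, then 0.9 N per mm: 5.6 N seated (4 mm in), 11 N when the short pin just clears the closed cup's mouth (10 mm in), 14.6 N at the stop.
- fixed_end (a point): On the spindle: centre of the barrel's +y end face, from which the fixed steel pin stands out 12 mm.
- holder: Wipe-roll holder: dark rail 64 x 250 x 12 mm bolted down, long side along its y; origin: centre of its underside, on the worktop. On it an aluminium fork is clamped that does not yield; its place along y is not measured: -15 to +15 mm off nominal. Seat axis: along y, x = 0; the seated spindle's axis is 58.5 mm up. Over 28 N in all (contacts summed) between spindle and holder is too hard.
- open_end (a point): NOMINAL point (moves with the rail, not the fork) at y = -77, z = 60 mm of the holder: on the upright end plate's face, which looks to +y (plate 44 mm wide, top 104 mm up). On this face the open-topped cup stands out 9 mm: slot 13 mm wide, floor 53.5 mm up, sides to 68 mm, flared lips to 80 mm above the worktop. The sprung pin goes here.
- closed_end (a point): NOMINAL point (moves with the rail, not the fork) at y = +61, z = 60 mm of the holder: mouth of the closed round cup that looks to -y, in a block 40 mm wide, top 76 mm above the worktop. Hole 13 mm across, 6 mm deep, rim chamfered 2.5 mm. The fixed pin goes here, to the bottom. Plate face to mouth is 138 mm wherever the fork is.
- meter_head: Round black meter head, 51 x 62 x 20 mm, origin at its underside; a bystander.
- screw_tin: Round tin, 63 mm across, 32 mm high, origin at its underside; a bystander.
- petri_dish: Shut petri dish, 61 mm across, 15 mm high, origin at its underside; a bystander.

How it is judged (in metres and radians):
On the way, in this order (a step that is already met when the one before it is completed fails the run):
1. the spindle is lifted off the worktop (height (world z) of spindle above 0.05 m), for 0.2 s.
2. the spindle sits between the two end cups, along the holder (z of spindle in the frame of holder between 0.0555 and 0.0615 m and x of spindle in the frame of holder between -0.003 and 0.003 m and y of spindle in the frame of holder between -0.02 and 0.02 m and y of fixed_end in the frame of holder above 0.03 m and angle between the y axis of spindle and the y axis of holder, either way round below 0.04 rad and linear speed of spindle below 0.02 m/s and angular speed of spindle below 0.3 rad/s), for 0.2 s.
At the end, for the whole second after the job is handed in: The spindle rests in both cups, its fixed pin at the closed one: axis 55.5 to 61.5 mm above the holder's underside, within 3 mm of the holder's middle plane, parallel to the rail within 0.04 rad, its middle within 20 mm of the rail's middle, still and let go (all of step 2); the robot touches nothing.
It fails at once if the spindle is forced against the holder with more than 28 N (contact force between spindle and holder above 28 N).
It fails at once if the round meter head is moved by more than 30 mm (distance of meter_head from where it was at the start of the episode above 0.03 m).
It fails at once if the round tin is moved by more than 30 mm (distance of screw_tin from where it was at the start of the episode above 0.03 m).
It fails at once if the petri dish is moved by more than 30 mm (distance of petri_dish from where it was at the start of the episode above 0.03 m).
It also fails if it takes over 43 s, if anything falls off the work surface, if the arm or the gripper's body presses on something with over 40 N, if the wrist force passes 120 N, or if a joint passes its speed limit or range.

## Working session

There is one attempt and no reset: what is moved stays moved. The work goes in short steps, Python scripts to look and compute and a tool call to move; the robot and the scene stay as the last step left them, time stands still between calls to the robot, and variables do not carry over. Pictures are saved under pics/ and viewed, and the job is handed in when it is done.

Besides the shell and the picture viewer there is one more tool, called as a command line: name --argument value ..., lists and objects as JSON in quotes. drive_tool: Moves the arm, as the interface text tells. Its arguments: {"type":"object","properties":{"deltas":{"type":"string"}},"required":["deltas"]}

```bash
mkdir -p pics
cat > h.py <<'E'
import numpy as np, cv2
from cell import ctrl, imaging, models
def K(im):
    h,w=im["color"].shape[:2]; f=h/2/np.tan(np.radians(im["vfov"])/2); return f,im["cx"],im["cy"],im["k1"]
def ray(im,p):
    f,cx,cy,k1=K(im); d=np.array([(p[0]-cx)/f,(p[1]-cy)/f]); u=d.copy()
    for _ in range(30): u=d/(1+k1*(u@u))
    return np.array([u[0],u[1],1.])
def at_z(im,p,z):
    E=np.array(im["extrinsics"]); r=E[:3,:3]@ray(im,p); o=E[:3,3]; return o+r*(z-o[2])/r[2]
def cloud(im):
    f,cx,cy,k1=K(im); Z=im["range_z"]; v,u=np.mgrid[0:Z.shape[0],0:Z.shape[1]]
    d=np.stack([(u-cx)/f,(v-cy)/f],-1); w=d.copy()
    for _ in range(20): w=d/(1+k1*(w**2).sum(-1,keepdims=True))
    P=np.concatenate([w*Z[...,None],Z[...,None]],-1); E=np.array(im["extrinsics"])
    W=P@E[:3,:3].T+E[:3,3]; W[Z==0]=np.nan; return W
def proj(im,P):
    E=np.array(im["extrinsics"]); f,cx,cy,k1=K(im); c=E[:3,:3].T@(np.array(P)-E[:3,3]); u=c[:2]/c[2]; u=u*(1+k1*(u@u)); return u*f+[cx,cy]
def save(im,n): cv2.imwrite("pics/"+n,im["color"][:,:,::-1])
E
python3 - <<'E'
from h import *
s=ctrl.read_state(); print({k:np.round(v,3) for k,v in s.items()}, ctrl.grip_point_offset)
for n in ["top","side"]:
    im=imaging.get_image(n); save(im,n+"0.png"); W=cloud(im); np.save(n+"_W.npy",W)
    print(n,K(im),np.round(im["extrinsics"],3).tolist())
    for t in ["spindle","sprung_end","fixed_end","holder","open_end","closed_end","meter_head","screw_tin","petri_dish"]:
        for r in models.landmark_of(im,t)[:2]:
            p=r["point"]; q=W[int(round(p[1])),int(round(p[0]))] if 0<=p[0]<639 and 0<=p[1]<399 else None
            z={"spindle":13,"sprung_end":13,"fixed_end":13,"open_end":60,"closed_end":60}.get(t,0)
            print(t,round(r["score"],2),np.round(p,1),np.round(q,0),"z-known",np.round(at_z(im,p,z),1))
E
```

```text
{'clock': np.float64(0.0), 'qpos': array([ 1.114,  0.629,  0.038,  1.518, -0.027,  0.996, -0.02 ]), 'qd': array([ 0.   ,  0.002, -0.   ,  0.   , -0.   ,  0.   , -0.   ]), 'tau': array([ 1.0000e-03, -5.6340e+01,  1.2260e+00, -1.9344e+01,  1.1000e-02,
        1.1000e-02, -0.0000e+00]), 'eef_pos': array([ 247.389, -600.395,  230.384]), 'tool_rot': array([-3.14 ,  0.   ,  0.391]), 'force': array([-0.498, -0.441, -0.911]), 'torque': array([ 0.048, -0.039, -0.016]), 'width': np.float64(85.344)} 18.700000000000003
top (np.float64(420.9621359147665), 320.11731121085774, 197.38462208031638, 0.001293301982148995) [[-0.001, -0.989, 0.15, 384.658], [-1.0, -0.002, -0.02, -54.912], [0.02, -0.15, -0.989, 1086.46], [0.0, 0.0, 0.0, 1.0]]
spindle 0.94 [219.2 216.2] [498. 180.  22.] z-known [498.3 181.3  13. ]
sprung_end 0.69 [238.3 218.4] [493. 133.  17.] z-known [492.7 132.6  13. ]
fixed_end 0.91 [194.9 216.9] [495. 240.  23.] z-known [496.4 242.8  13. ]
holder 0.84 [352.3 205.7] [ 524. -157.   24.] z-known [ 527.6 -160.3    0. ]
open_end 0.67 [383.9 210.2] [ 510. -234.   52.] z-known [ 508.7 -232.3 
[... 616 characters left out ...]
0, 0.0, 1.0]]
spindle 0.92 [303.7 281.6] [489. 196.  24.] z-known [494.7 182.1  13. ]
sprung_end 0.85 [309.9 270.7] [491. 148.  19.] z-known [493.4 140.1  13. ]
fixed_end 0.64 [294.7 299.3] [492. 247.  17.] z-known [494.3 244.2  13. ]
holder 0.57 [327.4 211.6] [ 526. -118.   21.] z-known [ 534.6 -155.3    0. ]
open_end 0.58 [341.3 181. ] [ 516. -234.   66.] z-known [ 518.  -245.7   60. ]
closed_end 0.97 [320.5 205.2] [536. -82.  62.] z-known [535.8 -85.2  60. ]
meter_head 0.5 [373.6 206.8] [ 405. -200.   14.] z-known [ 410.3 -226.1    0. ]
screw_tin 0.59 [386.1 184.6] [ 393. -337.   22.] z-known [ 398.5 -382.9    0. ]
petri_dish 0.53 [244.4 261.1] [658. 150.  10.] z-known [663.7 138.2   0. ]
```

Run:
```python
import cv2,numpy as np
a=cv2.imread("pics/top0.png"); c=a[130:290,170:470]; cv2.imwrite("pics/top0c.png",cv2.resize(c,(800,427),interpolation=cv2.INTER_CUBIC))
b=cv2.imread("pics/side0.png"); c=b[140:320,220:420]; cv2.imwrite("pics/side0c.png",cv2.resize(c,(660,594),interpolation=cv2.INTER_CUBIC))
```

```text
(no output)
```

View pics/top0.png

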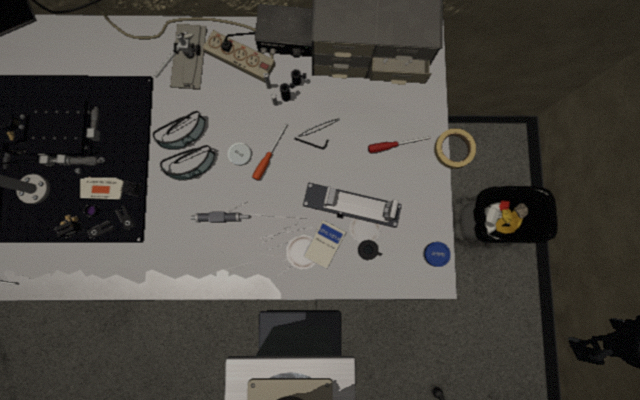

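View pics/top0c.png

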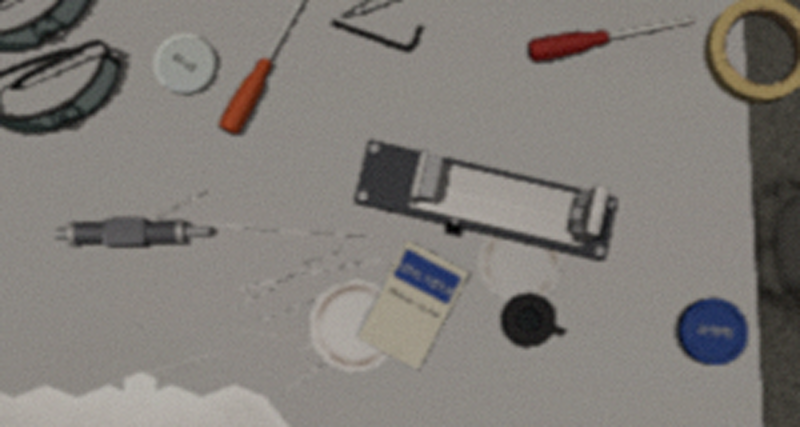

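View pics/side0c.png

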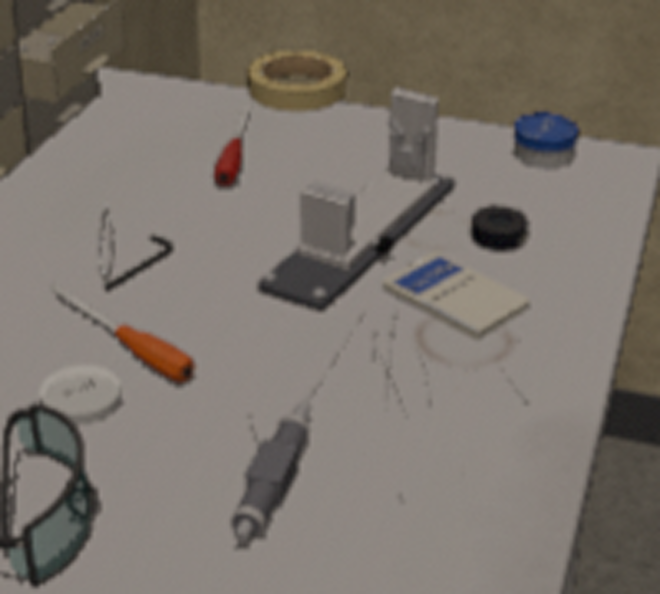

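```bash
cat >> h.py <<'E'
def delta(x,y,z,yaw):
    "deltas from measured pose to world target"
    s=ctrl.read_state(); p=s["eef_pos"]; R=cv2.Rodrigues(np.zeros(3))[0]
    from scipy.spatial.transform import Rotation as Ro
    R=Ro.from_euler("xyz",s["tool_rot"]).as_matrix()
    d=R.T@(np.array([x,y,z])-p)/1000
    t=-np.degrees((yaw-s["tool_rot"][2]+np.pi)%(2*np.pi)-np.pi)
    n=np.linalg.norm(d)/.0625; print("delta",np.round(d,4),"turn",round(t,2),"rows",n,abs(t)/10.7); return d,t
E
python3 - <<'E'
from h import *
im=imaging.get_image("wrist"); print(np.round(im["extrinsics"],3).tolist(),K(im))
W=np.load("top_W.npy")
# rail corners from crop
top=imaging.get_image("top")
for c in [(372,140),(356,203),(617,198),(605,260)]:
    p=(170+c[0]*300/800-.3,130+c[1]*160/427-.3); print(np.round(at_z(top,p,12),1))
delta(520,-165,330,1.27)
E
```

```text
[[0.38, -0.889, -0.255, 313.317], [-0.925, -0.366, -0.105, -573.0], [0.0, 0.276, -0.961, 374.165], [0.0, 0.0, 0.0, 1.0]] (np.float64(331.14068400295275), 322.69833610870916, 199.10844262788822, 0.007159739291569025)
[587.4 -47.9  12. ]
[525.6 -32.6  12. ]
[ 531.  -285.5   12. ]
[ 470.8 -272.2   12. ]
delta [ 0.4179 -0.2994 -0.0987] turn -50.38 rows 8.375293187328184 4.708109442080717
```

Run:
```python
from h import *
delta(545,-100,300,1.27)
```

```text
delta [ 0.4658 -0.3499 -0.0687] turn -50.38 rows 9.385997594721255 4.708109442080717
```

drive_tool --deltas "0.466 -0.35 -0.069 -50.4 0.085; 0.466 -0.35 -0.069 -50.4 0.085; 0.466 -0.35 -0.069 -50.4 0.085; 0.466 -0.35 -0.069 -50.4 0.085; 0.466 -0.35 -0.069 -50.4 0.085; 0.466 -0.35 -0.069 -50.4 0.085; 0.466 -0.35 -0.069 -50.4 0.085; 0.466 -0.35 -0.069 -50.4 0.085; 0.466 -0.35 -0.069 -50.4 0.085; 0.466 -0.35 -0.069 -50.4 0.085; 0.466 -0.35 -0.069 -50.4 0.085; 0.466 -0.35 -0.069 -50.4 0.085"

```text
clock: 2.6
eef_pos: [544.3, -101.6, 300.0]
tool_rot: [-3.141, 0.002, 1.269]
force: [0.0, 0.6, 0.4]
width: 85.2
```

Run:
```python
from h import *
s=ctrl.read_state(); print(s["clock"],s["eef_pos"],s["tool_rot"],s["qpos"],s["qd"],s["force"])
im=imaging.get_image("wrist"); save(im,"w1.png"); W=cloud(im); np.save("w1_W.npy",W)
import pickle; pickle.dump({k:im[k] for k in ["color","range_z","vfov","cx","cy","k1","extrinsics"]},open("w1.pkl","wb"))
for t in ["holder","open_end","closed_end","meter_head","petri_dish","screw_tin"]:
    for r in models.landmark_of(im,t)[:2]:
        p=r["point"]; z={"open_end":60,"closed_end":60}.get(t,0)
        print(t,round(r["score"],2),np.round(p,1),np.round(at_z(im,p,z),1))
```

```text
2.6 [ 544.29337153 -101.63766922  300.04066214] [-3.14084074e+00  1.53898419e-03  1.26850437e+00] [ 0.32399993  0.42752077 -0.28012366  1.69199026  0.13469605  1.04195498
 -0.30273428] [ 0.01785479 -0.00272791  0.00630439  0.00357923 -0.00301366 -0.00169866
 -0.00310698] [0.0131571  0.60031377 0.38166911]
holder 0.77 [321.2 198.9] [ 526.1 -154.3    0. ]
open_end 0.8 [329.9 267.3] [ 514.9 -228.1   60. ]
open_end 0.58 [321. 164.] [544.  -97.4  60. ]
closed_end 0.77 [322.  161.7] [546.  -95.2  60. ]
meter_head 0.82 [256.7 249.3] [ 413.7 -199.1    0. ]
screw_tin 0.64 [287.4 342.3] [ 404.  -364.4    0. ]
```

View pics/w1.png

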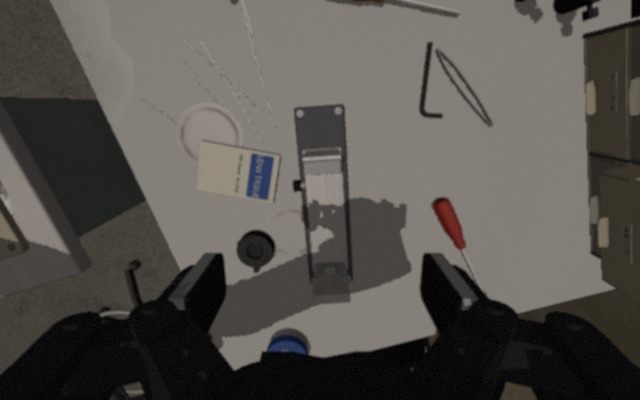

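Run:
```python
from h import *
import pickle
im=pickle.load(open("w1.pkl","rb")); W=np.load("w1_W.npy"); g=im["color"].mean(-1)
print("table z med",np.nanmedian(W[60:100,350:400,2]))
c=cv2.resize(im["color"][90:310,270:380][:,:,::-1],None,fx=3.6,fy=2.7,interpolation=cv2.INTER_CUBIC); cv2.imwrite("pics/w1c.png",cv2.resize(im["color"][90:310,260:370][:,:,::-1],(300,600),interpolation=cv2.INTER_CUBIC))
for lo,hi in [(9,15),(15,30),(70,82),(98,110)]:
    m=(W[...,2]>lo)&(W[...,2]<hi); m[:, :280]=0; m[:,375:]=0; m[320:]=0; m[:90]=0
    v,u=np.nonzero(m); P=W[m]
    if len(P)<5: print(lo,hi,len(P)); continue
    r=cv2.minAreaRect(P[:,:2].astype(np.float32)); print(lo,hi,len(P),"px",u.min(),u.max(),v.min(),v.max(),"rect",np.round(r[0],1),np.round(r[1],1),r[2],"zmed",np.median(P[:,2]))
for v in range(100,310,8): print(v," ".join("%d"%x for x in g[v,288:360:3]), "|", " ".join("%d"%x for x in W[v,288:360:6,2]))
```

```text
table z med 0.023146898933134707
9 15 3184 px 294 352 105 283 rect [ 531.3 -155.2] [248.7  63.9] 76.69429016113281 zmed 12.223704519147248
15 30 3705 px 293 350 107 282 rect [ 525.1 -153.9] [242.6  68.9] 76.69817352294922 zmed 22.27288544592176
70 82 967 px 302 348 154 286 rect [ 529.5 -163.7] [160.1  43.4] 76.69912719726562 zmed 76.24703702460016
98 110 421 px 312 349 291 304 rect [ 509.9 -244.9] [12.6 43.8] 76.17308807373047 zmed 103.90863584071417
100 125 125 128 126 128 127 126 127 126 129 126 126 128 128 129 127 129 126 127 127 125 127 128 127 | 0 0 2 0 0 1 0 0 0 0 1 0
108 127 125 95 68 65 60 56 57 59 58 60 58 62 61 62 62 117 119 64 109 128 127 127 126 | 0 0 12 12 10 11 12 13 15 12 1 0
116 126 128 90 92 113 69 62 61 62 59 61 61 63 62 60 61 58 62 57 108 127 124 128 130 | 0 12 16 12 12 11 12 12 11 11 0 -1
124 129 128 115 60 63 62 60 63 62 62 58 59 63 61 61 60 59 60 57 101 127 127 127 128 | 0 -1 10 11 12 12 13 12 13 13 0 0
132 126 127 120 62 62 60 61 60 61 62 61 61 60 60 64 62 60 60 58 75 126 128 127 127 | 0 0 12 12 12 11 11 12 13 12 0 0
140 129 127 127 68 62 62 60 64 60 60 58 58 5
[... 1888 characters left out ...]
 0 0 22 20 22 20 22 22 12 0
268 69 68 70 69 70 68 70 32 44 52 45 47 51 60 59 59 49 49 48 53 36 31 69 69 | 0 0 0 0 20 53 53 53 58 56 12 0
276 68 68 67 69 67 68 69 47 31 47 45 54 56 55 53 50 49 52 50 53 52 35 67 69 | 0 1 0 1 12 73 70 60 69 78 15 0
284 69 69 68 68 69 68 71 67 61 52 54 51 53 54 53 55 53 53 54 53 59 67 68 68 | 0 0 0 0 1 78 80 80 81 81 79 0
292 68 69 69 68 68 67 69 69 62 53 49 53 55 57 56 53 50 52 55 56 51 75 91 104 | -2 0 0 0 0 96 95 98 98 99 100 0
300 69 70 70 67 68 71 71 65 65 68 69 66 69 70 70 70 71 69 71 72 74 117 126 126 | 0 0 0 1 0 104 104 103 104 104 105 0
308 69 70 69 69 69 69 75 102 127 127 126 126 127 127 127 126 127 126 128 126 126 124 127 128 | 0 0 0 0 0 0 0 0 0 0 0 0
```

View pics/w1c.png

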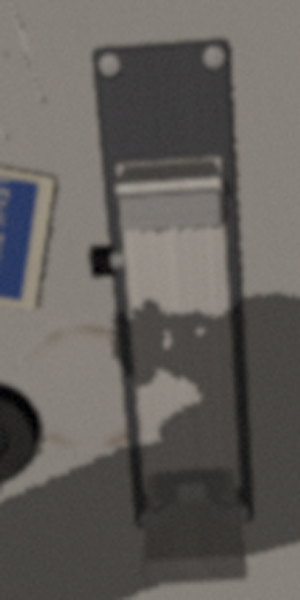

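Run:
```python
from h import *
W=np.load("w1_W.npy"); c=np.array([531.3,-155.2]); u=np.array([.2302,.9731]); x=np.array([.9731,-.2302])
D=W[...,:2]-c; Y=D@u; X=D@x; Z=W[...,2]
m=(Z>72)&(Z<80)&(abs(X)<22)&(Y>20)&(Y<110); print("block y",np.percentile(Y[m],[1,5,95,99]),"x",np.percentile(X[m],[1,99]))
for a,b in [(99,108),(76,83),(64,72),(50,57)]:
    m=(Z>a)&(Z<b)&(abs(X)<25)&(Y<-50)&(Y>-120); print(a,b,m.sum(),"y",np.percentile(Y[m],[1,5,50,95,99]),"x",np.percentile(X[m],[1,50,99]))
delta(497,200,220,1.57)
```

```text
block y [51.34335194 52.15582153 70.525342   71.04256411] x [-20.22068001  19.90762071]
99 108 400 y [-98.3286316  -97.20875085 -90.79037227 -86.52578075 -86.23892354] x [-21.13109965   0.2151519   21.1356135 ]
76 83 179 y [-88.11544155 -87.62474744 -86.44799554 -77.79953364 -77.33113697] x [-21.27681608  -0.36501046  20.76738253]
64 72 122 y [-88.27950312 -87.48578363 -81.28244372 -77.76114924 -77.5603826 ] x [-21.60230914  -1.22594153  20.27200356]
50 57 146 y [-87.66712817 -87.19151525 -80.70846533 -77.5478115  -77.21053718] x [-20.67837594   0.41486545  21.13252431]
delta [ 0.2729 -0.1351  0.0803] turn -17.24 rows 5.038145020982954 1.6113210885758904
```

drive_tool --deltas "0.273 -0.135 0.08 -17.2 0.085; 0.273 -0.135 0.08 -17.2 0.085; 0.273 -0.135 0.08 -17.2 0.085; 0.273 -0.135 0.08 -17.2 0.085; 0.273 -0.135 0.08 -17.2 0.085; 0.273 -0.135 0.08 -17.2 0.085; 0.273 -0.135 0.08 -17.2 0.085; 0.273 -0.135 0.08 -17.2 0.085"

```text
clock: 3.95
eef_pos: [497.8, 198.8, 220.6]
tool_rot: [3.141, 0.001, 1.567]
force: [0.6, -0.0, -0.4]
width: 85.2
```

Run:
```python
from h import *
s=ctrl.read_state(); print(s["clock"],s["eef_pos"],s["tool_rot"])
im=imaging.get_image("wrist"); save(im,"w2.png"); W=cloud(im); np.save("w2_W.npy",W)
for t in ["spindle","sprung_end","fixed_end"]:
    for r in models.landmark_of(im,t)[:2]:
        p=r["point"]; print(t,round(r["score"],2),np.round(p,1),np.round(at_z(im,p,13),1))
Z=W[...,2]; m=(Z>4)&(Z<40)&(abs(W[...,0]-495)<45)&(abs(W[...,1]-183)<110)
P=W[m][:,:2].astype(np.float32); r=cv2.minAreaRect(P); print(r)
m2=m&(Z>24)&(Z<32); P2=W[m2][:,:2].astype(np.float32); print(len(P2),cv2.minAreaRect(P2), P2.mean(0))
vx=cv2.fitLine(P,cv2.DIST_HUBER,0,.01,.01).ravel(); print(vx)
```

```text
3.95 [497.81393301 198.79846268 220.56163965] [3.14090572e+00 9.66063985e-04 1.56749115e+00]
spindle 0.64 [322.8 183.1] [499.1 187.4  13. ]
sprung_end 0.63 [323.5 229.3] [499.7 133.8  13. ]
fixed_end 0.95 [322.6 132. ] [499.1 242.   13. ]
((499.1169128417969, 183.08013916015625), (25.89300537109375, 146.6385040283203), 1.5169520378112793)
1147 ((498.9339904785156, 189.9881134033203), (25.89300537109375, 107.96147918701172), 1.5169520378112793) [498.8807  190.73535]
[ 1.7614959e-02 -9.9984485e-01  4.9902716e+02  1.8986560e+02]
```

View pics/w2.png

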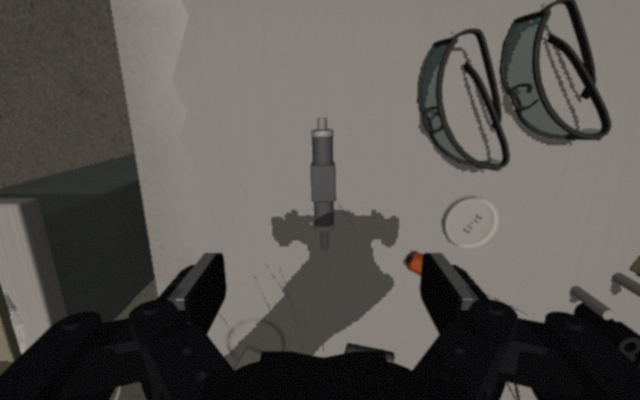

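Run:
```python
from h import *
W=np.load("w2_W.npy"); Z=W[...,2]; m=(Z>4)&(Z<40)&(abs(W[...,0]-499)<25)&(abs(W[...,1]-183)<110); P=W[m]
for y in range(106,262,4):
    q=P[abs(P[:,1]-y)<2]
    if len(q): print(y,len(q),"x %.1f..%.1f"%(np.percentile(q[:,0],3),np.percentile(q[:,0],97)),"mid %.1f zmax %.1f"%((np.percentile(q[:,0],3)+np.percentile(q[:,0],97))/2,np.percentile(q[:,2],90)))
b=P[(P[:,1]>125)&(P[:,1]<160)|(P[:,1]>215)]; print(cv2.minAreaRect(P[:,:2].astype(np.float32)))
```

```text
110 10 x 497.0..503.3 mid 500.1 zmax 17.4
114 28 x 495.6..504.7 mid 500.2 zmax 18.5
118 28 x 495.6..504.7 mid 500.2 zmax 18.9
122 29 x 495.7..504.7 mid 500.2 zmax 18.7
126 29 x 495.7..504.7 mid 500.2 zmax 18.4
130 28 x 495.7..504.7 mid 500.2 zmax 19.0
134 18 x 491.4..508.5 mid 499.9 zmax 23.6
138 70 x 489.1..510.2 mid 499.7 zmax 24.5
142 70 x 489.1..510.3 mid 499.7 zmax 24.9
146 69 x 489.2..510.2 mid 499.7 zmax 24.2
150 70 x 489.2..510.3 mid 499.7 zmax 24.0
154 70 x 489.3..510.2 mid 499.7 zmax 24.3
158 66 x 489.3..510.3 mid 499.8 zmax 24.0
162 75 x 489.4..510.2 mid 499.8 zmax 24.4
166 63 x 490.4..509.2 mid 499.8 zmax 24.5
170 55 x 488.6..510.2 mid 499.4 zmax 26.6
174 93 x 486.5..512.0 mid 499.2 zmax 27.4
178 90 x 487.3..511.2 mid 499.2 zmax 27.1
182 85 x 486.6..511.9 mid 499.3 zmax 27.1
186 97 x 486.7..511.9 mid 499.3 zmax 27.2
190 95 x 486.8..511.0 mid 498.9 zmax 27.2
194 85 x 486.8..510.7 mid 498.8 zmax 27.4
198 88 x 486.8..510.1 mid 498.5 zmax 27.2
202 98 x 486.8..510.7 mid 498.7 zmax 27.1
206 99 x 485.9..510.7 mid 498.3 zmax 27.2
210 107 x 487.1..510.6 mid 498.9 zmax 25.9
214 79 x 488.1..508.5 mid 498.3 zmax 24.6
218 81 x 487.8..508.9 mid 498.3 zmax 24.5
222 82 x 487.9..508.9 mid 498.4 zmax 24.4
226 82 x 488.0..508.9 mid 498.4 zmax 24.2
230 83 x 488.5..508.8 mid 498.7 zmax 24.5
234 84 x 488.1..508.9 mid 498.5 zmax 24.2
238 83 x 488.1..508.3 mid 498.2 zmax 24.1
242 89 x 487.1..508.8 mid 498.0 zmax 25.0
246 48 x 489.6..506.2 mid 497.9 zmax 19.4
250 40 x 493.4..502.6 mid 498.0 zmax 18.9
254 40 x 493.4..502.6 mid 498.0 zmax 18.8
258 9 x 493.7..501.3 mid 497.5 zmax 18.4
((499.1169128417969, 183.08013916015625), (25.89300537109375, 146.6385040283203), 1.5169520378112793)
```

Run:
```python
from h import *
delta(499.1,189.5,2.5,1.587)
```

```text
delta [-0.0101  0.0015  0.2181] turn -1.07 rows 3.493362634243836 0.09976468301306778
```

drive_tool --deltas "-0.0095 0.0015 0.05 -1.1 0.05; -0.0095 0.0015 0.1 -1.1 0.05; -0.0095 0.0015 0.15 -1.1 0.05; -0.0095 0.0015 0.18 -1.1 0.05; -0.0095 0.0015 0.2 -1.1 0.05; -0.0095 0.0015 0.21 -1.1 0.05; -0.0095 0.0015 0.215 -1.1 0.05; -0.0095 0.0015 0.215 -1.1 0.05; -0.0095 0.0015 0.215 -1.1 0.05"

```text
clock: 5.28
eef_pos: [499.1, 191.5, 6.1]
tool_rot: [3.14, -0.001, 1.59]
force: [0.2, 0.7, 0.4]
width: 49.8
```

Run:
```python
from h import *
s=ctrl.read_state(); print(s["clock"],s["eef_pos"],s["tool_rot"],s["width"],s["force"])
im=imaging.get_image("wrist"); save(im,"w3.png")
delta(499.1,189.5,2.5,1.587)
```

```text
5.275 [499.07979154 191.51677006   6.07087108] [ 3.14025390e+00 -5.56602751e-04  1.58965759e+00] 49.82714340301082 [0.21768285 0.72377293 0.39594643]
delta [-0.002   0.      0.0035] turn 0.16 rows 0.06535023113778074 0.01468772322081439
```

View pics/w3.png

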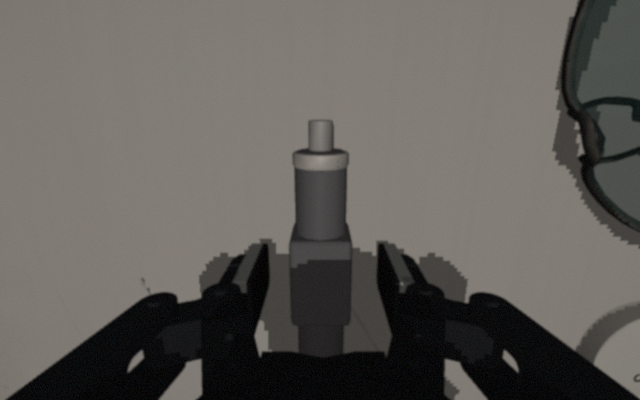

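drive_tool --deltas "-0.002 0 0.003 0 0.05; -0.002 0 0.003 0 0.05; -0.002 0 0.003 0 0.015; -0.002 0 0.003 0 0.015; -0.002 0 0.003 0 0.015; -0.002 0 0.003 0 0.015; -0.002 0 0.003 0 0.015; -0.002 0 0.003 0 0.015"

```text
clock: 6.32
eef_pos: [498.7, 189.5, 2.5]
tool_rot: [3.141, -0.0, 1.59]
force: [-0.3, 0.2, 4.8]
width: 25.1
```

drive_tool --deltas "0 0 -0.02 0 0.015; 0 0 -0.06 0 0.015; 0 0 -0.11 0 0.015; 0 0 -0.15 0 0.015; 0 0 -0.15 0 0.015; 0 0 -0.15 0 0.015"

```text
clock: 7.08
eef_pos: [497.7, 188.6, 151.3]
tool_rot: [-3.14, 0.001, 1.59]
force: [-0.5, 0.3, -1.4]
width: 25.3
```

Run:
```python
from h import *
s=ctrl.read_state(); print(s["clock"],s["eef_pos"],s["tool_rot"],s["width"],s["force"],s["torque"])
im=imaging.get_image("wrist"); save(im,"w4.png"); W=cloud(im); p=s["eef_pos"]
from scipy.spatial.transform import Rotation as Ro
R=Ro.from_euler("xyz",s["tool_rot"]).as_matrix(); L=(W-p)@R; np.save("L4.npy",L)
m=(abs(L[...,1])<20)&(L[...,0]>10)&(L[...,0]<75)&(L[...,2]<15)&(L[...,2]>-25)
P=L[m]
for x in range(12,74,4):
    q=P[abs(P[:,0]-x)<2]
    if len(q)>3: print(x,len(q),"y mid %.2f w %.1f"%(np.percentile(q[:,1],[3,97]).mean(),np.ptp(np.percentile(q[:,1],[3,97]))),"ztop %.1f"%np.percentile(q[:,2],8))
print("xmax",np.percentile(P[:,0],99.5))
delta(532.7,-149.4,130,1.3385)
```

```text
7.075 [497.67854066 188.64713357 151.25340748] [-3.13966596e+00  1.03804477e-03  1.58959860e+00] 25.265216143745942 [-0.45496444  0.26305634 -1.41281829] [ 0.00721383  0.0259293  -0.02025541]
12 1133 y mid 0.92 w 36.7 ztop -24.4
16 601 y mid 0.91 w 24.1 ztop -24.4
20 935 y mid 0.81 w 24.4 ztop -24.0
24 478 y mid 0.90 w 20.2 ztop -21.7
28 504 y mid 0.92 w 20.0 ztop -21.7
32 509 y mid 0.92 w 19.8 ztop -21.9
36 526 y mid 0.68 w 20.1 ztop -21.8
40 539 y mid 0.98 w 20.4 ztop -21.7
44 544 y mid 0.94 w 20.2 ztop -21.8
48 553 y mid 0.91 w 19.9 ztop -21.9
52 616 y mid 0.96 w 21.4 ztop -22.4
56 545 y mid 0.89 w 18.7 ztop -21.3
60 280 y mid 0.94 w 9.8 ztop -16.0
64 283 y mid 0.95 w 9.6 ztop -16.1
68 100 y mid 0.96 w 8.8 ztop -16.0
xmax 66.93964059814428
delta [-0.3386  0.029   0.0212] turn 14.4 rows 5.447520622423345 1.3453633838209504
```

View pics/w4.png

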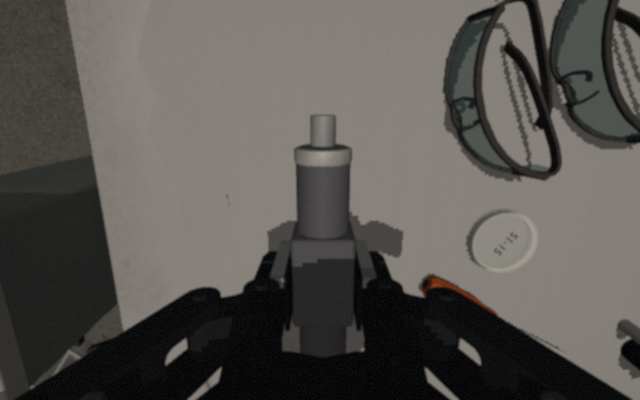

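drive_tool --deltas "-0.338 0.028 0.02 14.4 0.015; -0.338 0.028 0.02 14.4 0.015; -0.338 0.028 0.02 14.4 0.015; -0.338 0.028 0.02 14.4 0.015; -0.338 0.028 0.02 14.4 0.015; -0.338 0.028 0.02 14.4 0.015; -0.338 0.028 0.02 14.4 0.015; -0.338 0.028 0.02 14.4 0.015; -0.338 0.028 0.02 14.4 0.015"

```text
clock: 8.25
eef_pos: [532.8, -146.0, 131.9]
tool_rot: [-3.14, -0.001, 1.341]
force: [1.2, 0.2, -1.2]
width: 24.8
```

```bash
cat > look.py <<'E'
from h import *
import sys
from scipy.spatial.transform import Rotation as Ro
n=sys.argv[1]
s=ctrl.read_state(); print(s["clock"],np.round(s["eef_pos"],2),np.round(s["tool_rot"],4),s["width"],np.round(s["force"],2),np.round(s["torque"],3))
im=imaging.get_image("wrist"); save(im,n+".png"); W=cloud(im); p=s["eef_pos"]
R=Ro.from_euler("xyz",s["tool_rot"]).as_matrix(); L=(W-p)@R; np.save(n+"_L.npy",L); np.save(n+"_W.npy",W)
Z=W[...,2]
c=np.array([530.5,-155.0]);u=np.array([.2302,.9731]); x=np.array([.9731,-.2302]); d=p[:2]-c
print("tcp in holder x,y",d@x,d@u,"z",p[2])
m=(abs(L[...,1])<45)&(L[...,0]>-10)&(L[...,0]<140)&(Z>5)&(Z<17)
if m.sum()>50:
    r=cv2.minAreaRect(L[m][:,:2].astype(np.float32)); print("rail rect tool frame",m.sum(),r)
    for X in range(80,140,6):
        q=L[m&(abs(L[...,0]-X)<3)]
        if len(q)>5: print("rail",X,len(q),"y",np.round(np.percentile(q[:,1],[2,98]),1),np.percentile(q[:,1],[2,98]).mean())
m=(abs(L[...,1])<40)&(L[...,0]>20)&(L[...,0]<110)&(Z>72)&(Z<79)
for X in range(20,110,5):
    q=L[m&(abs(L[...,0]-X)<2.5)]
    if len(q)>5: print("block",X,len(q),"y",np.round(np.percentile(q[:,1],[2,98]),1),np.percentile(q[:,1],[2,98]).mean())
m=(abs(L[...,1])<13)&(L[...,2]<-12)&(L[...,2]>-25)
for X in range(26,72,4):
    q=L[m&(abs(L[...,0]-X)<2)]
    if len(q)>5: print("spin",X,"y mid %.2f"%np.percentile(q[:,1],[3,97]).mean(),"w %.1f"%np.ptp(np.percentile(q[:,1],[3,97])),"ztop %.1f"%np.percentile(q[:,2],8))
E
python3 look.py w5
```

```text
8.25 [ 532.79 -146.01  131.88] [-3.1404e+00 -9.0000e-04  1.3414e+00] 24.84081814664644 [ 1.17  0.18 -1.23] [ 0.006 -0.007  0.021]
tcp in holder x,y 0.15891747264731867 9.271785168132704 z 131.88083595342522
rail rect tool frame 7352 ((52.55409240722656, 1.0350875854492188), (125.10020446777344, 64.18893432617188), 0.18046775460243225)
rail 80 668 y [-29.2  31.3] 1.0761731190988346
rail 86 758 y [-29.1  31.6] 1.2526653812850306
rail 92 708 y [-29.6  31.4] 0.9067414336679693
rail 98 731 y [-29.3  31.4] 1.0509074749677545
rail 104 772 y [-29.2  31.8] 1.3306333754537611
rail 110 725 y [-29.3  31.6] 1.1534413981559553
rail 116 254 y [-28.2  30.8] 1.296581798828587
block 40 9 y [-18.9  20.6] 0.8644602915746624
block 45 90 y [-18.9  20.7] 0.913234700810067
block 50 313 y [-18.6  20.4] 0.8940127560782418
block 55 380 y [-18.7  20.8] 1.0740152812338302
block 60 375 y [-20.1  22. ] 0.9045587297751876
spin 26 y mid 0.34 w 19.6 ztop -21.7
spin 30 y mid 0.60 w 19.8 ztop -21.8
spin 34 y mid 0.56 w 19.7 ztop -21.8
spin 38 y mid 0.57 w 19.5 ztop -21.7
spin 42 y mid 0.59 w 19.2 ztop -21.7
spin 46 y mid 0.36 w 19.5 ztop -21.8
spin 50 y mid 0.57 w 19.8 ztop -22.3
spin 54 y mid 0.52 w 20.1 ztop -22.2
spin 58 y mid 0.48 w 8.7 ztop -16.2
spin 62 y mid 0.62 w 8.8 ztop -16.1
spin 66 y mid 0.43 w 8.4 ztop -16.1
```

View pics/w5.png

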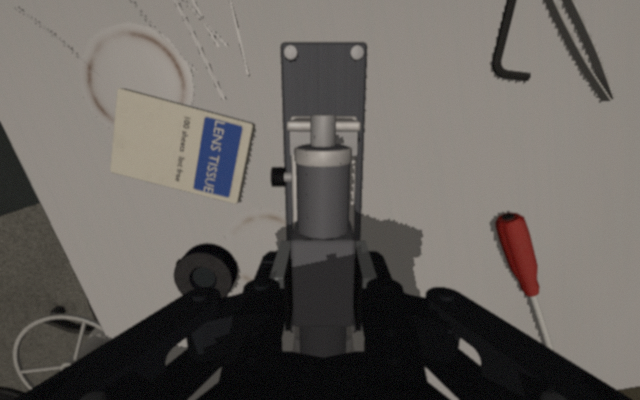

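drive_tool --deltas "0 0.0005 0.02 0 0.015; 0 0.0005 0.04 0 0.015; -0.004 0.0005 0.0495 0 0.015; -0.004 0.0005 0.0495 0 0.015; -0.004 0.0005 0.0495 0 0.015; -0.004 0.0005 0.0495 0 0.015"

```text
clock: 9.05
eef_pos: [533.1, -152.1, 83.5]
tool_rot: [3.14, -0.0, 1.339]
force: [0.3, 0.9, -0.9]
width: 24.9
```

```bash
python3 look.py w6
```

```text
9.05 [ 533.08 -152.08   83.54] [ 3.1402e+00 -1.0000e-04  1.3386e+00] 24.948264779203647 [ 0.26  0.95 -0.9 ] [ 0.024 -0.012 -0.003]
tcp in holder x,y 1.8377121118985151 3.432495451265255 z 83.54276737691208
rail rect tool frame 11122 ((55.69298553466797, -3.6963577270507812), (69.49443054199219, 131.11032104492188), 89.90694427490234)
rail 80 1024 y [-31.3  29.5] -0.9032267009239856
rail 86 1058 y [-31.4  29.1] -1.1247241440233395
rail 92 1113 y [-31.3  29.3] -1.014027231404695
rail 98 1151 y [-31.1  29.2] -0.9101397694142577
rail 104 1163 y [-31.4  29.1] -1.170846548078563
rail 110 1221 y [-31.   29.4] -0.8197124278984873
rail 116 1137 y [-31.4  29.1] -1.1379514770547168
rail 122 362 y [-30.7  28.3] -1.1649865712548984
block 50 319 y [-20.6  18.9] -0.8322998471102512
block 55 633 y [-20.5  18.4] -1.041610251944947
block 60 702 y [-20.2  18.5] -0.8805466066749634
block 65 886 y [-21.9  20. ] -0.9788799570259155
block 70 91 y [-20.1  18.2] -0.960962595244526
spin 26 y mid 0.29 w 19.6 ztop -21.7
spin 30 y mid 0.51 w 19.1 ztop -21.9
spin 34 y mid 0.36 w 19.3 ztop -21.7
spin 38 y mid 0.58 w 19.5 ztop -21.8
spin 42 y mid 0.58 w 19.3 ztop -21.7
spin 46 y mid 0.36 w 19.6 ztop -21.9
spin 50 y mid 0.56 w 20.0 ztop -22.2
spin 54 y mid 0.40 w 19.9 ztop -22.1
spin 58 y mid 0.58 w 8.2 ztop -16.1
spin 62 y mid 0.59 w 8.8 ztop -16.0
spin 66 y mid 0.58 w 8.7 ztop -16.0
```

View pics/w6.png

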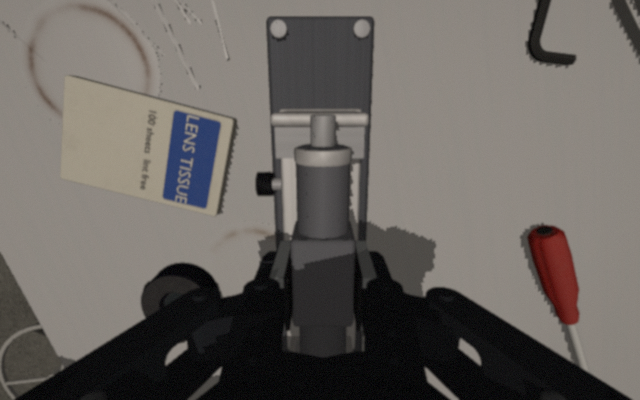

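drive_tool --deltas "-0.002 -0.0015 0 0 0.015; -0.004 -0.0015 0 0 0.015; -0.006 -0.0015 0 0 0.015; -0.006 -0.0015 0 0 0.015; -0.006 -0.0015 0 0 0.015"

```text
clock: 9.72
eef_pos: [529.7, -157.6, 82.8]
tool_rot: [3.142, -0.0, 1.338]
force: [-0.2, -0.1, -1.8]
width: 24.7
```

```bash
python3 look.py w7 | grep -v "rail rect"
```

```text
9.725 [ 529.72 -157.55   82.82] [ 3.1415e+00 -1.0000e-04  1.3385e+00] 24.708925767490715 [-0.19 -0.08 -1.75] [-0.036  0.005  0.029]
tcp in holder x,y -0.1699620694204507 -2.665539233940161 z 82.81593429588641
rail 80 1025 y [-29.3  31. ] 0.8583339300555295
rail 86 1099 y [-29.   31.4] 1.194012419419833
rail 92 1085 y [-29.5  31.3] 0.9203717811397674
rail 98 1155 y [-29.1  31.4] 1.1525818363871831
rail 104 1175 y [-29.3  31.2] 0.9498659849230826
rail 110 1203 y [-29.1  31.3] 1.0809805763068692
rail 116 1273 y [-29.1  31.4] 1.1204692805954046
rail 122 1164 y [-29.3  31.2] 0.9233723712949597
rail 128 371 y [-28.3  30.4] 1.066989015160141
block 55 535 y [-18.4  20.5] 1.0596311525283202
block 60 718 y [-18.3  20.3] 1.0109819157110298
block 65 810 y [-18.2  20.5] 1.1649472370240126
block 70 1175 y [-19.6  21.6] 1.0157322228117138
block 75 289 y [-19.1  21.1] 1.0321929486349344
spin 26 y mid 0.34 w 19.6 ztop -21.6
spin 30 y mid 0.58 w 19.9 ztop -21.7
spin 34 y mid 0.54 w 19.7 ztop -21.7
spin 38 y mid 0.58 w 19.5 ztop -21.8
spin 42 y mid 0.54 w 19.3 ztop -21.7
spin 46 y mid 0.56 w 19.3 ztop -21.7
spin 50 y mid 0.59 w 20.0 ztop -22.1
spin 54 y mid 0.49 w 19.7 ztop -22.0
spin 58 y mid 0.49 w 8.7 ztop -16.0
spin 62 y mid 0.39 w 8.5 ztop -16.0
spin 66 y mid 0.52 w 8.7 ztop -16.1
```

drive_tool --deltas "-0.002 0.0005 0 0 0.015; -0.004 0.0005 0 0 0.015; -0.006 0.0005 0 0 0.015; -0.006 0.0005 0 0 0.015"

```text
clock: 10.28
eef_pos: [529.1, -162.7, 82.9]
tool_rot: [3.141, -0.001, 1.339]
force: [0.4, 2.7, -2.3]
width: 25.2
```

```bash
python3 look.py w8 | grep -v "rail rect"
```

```text
10.275 [ 529.08 -162.74   82.87] [ 3.1413e+00 -1.1000e-03  1.3390e+00] 25.225799799086 [ 0.39  2.7  -2.28] [ 0.731 -0.099 -0.003]
tcp in holder x,y 0.3989990771797758 -7.861877488725945 z 82.86832721211407
rail 80 119 y [-31.4  31.9] 0.22291512006789738
rail 86 1106 y [-29.6  30.9] 0.6432979072345049
rail 92 1079 y [-29.9  30.6] 0.3659866393301474
rail 98 1154 y [-29.8  30.9] 0.5479311468790797
rail 104 1171 y [-29.4  30.6] 0.6013466660360578
rail 110 1213 y [-29.9  30.8] 0.4752875889174675
rail 116 1242 y [-29.6  30.8] 0.5939203576892851
rail 122 1282 y [-29.7  30.7] 0.5017122183889349
rail 128 736 y [-30.   31.2] 0.6057173626687131
block 60 511 y [-18.7  19.8] 0.5401353069608597
block 65 807 y [-19.   19.9] 0.44992790380073977
block 70 1098 y [-18.7  19.8] 0.5436147616678024
block 75 1183 y [-20.   21.1] 0.5292992457788088
block 80 404 y [-19.8  20.7] 0.46152751336171427
spin 26 y mid 0.32 w 19.6 ztop -21.6
spin 30 y mid 0.35 w 19.4 ztop -21.7
spin 34 y mid 0.32 w 19.3 ztop -21.7
spin 38 y mid 0.58 w 19.5 ztop -21.7
spin 42 y mid 0.57 w 19.2 ztop -21.8
spin 46 y mid 0.54 w 19.1 ztop -21.7
spin 50 y mid 0.43 w 19.9 ztop -22.1
spin 54 y mid 0.55 w 19.7 ztop -22.1
spin 58 y mid 0.38 w 8.5 ztop -16.0
spin 62 y mid 0.57 w 8.8 ztop -16.0
spin 66 y mid 0.75 w 8.4 ztop -16.2
```

View pics/w8.png

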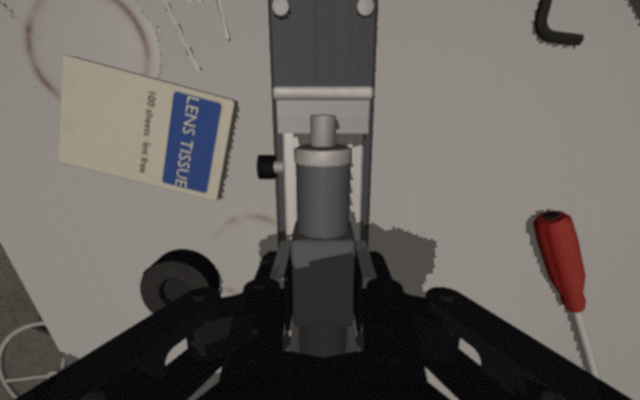

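drive_tool --deltas "-0.001 0 0 0 0.015; -0.002 0 0 0 0.015; -0.003 0 0 0 0.015; -0.004 0 0 0 0.015; -0.005 0 0 0 0.015; -0.005 0 0 0 0.015; -0.005 0 0 0 0.015"

```text
clock: 11.2
eef_pos: [528.1, -166.8, 82.9]
tool_rot: [3.141, -0.002, 1.34]
force: [0.9, 6.1, -1.2]
width: 24.9
```

```bash
python3 look.py w9 | grep -v "rail "; python3 -c "
from h import *
for i in range(6):
    imaging.get_image('wrist'); s=ctrl.read_state(); print(np.round(s['force'],2),np.round(s['eef_pos'],2))"
```

```text
11.2 [ 528.1  -166.75   82.87] [ 3.1413e+00 -1.9000e-03  1.3396e+00] 24.935051895906724 [ 0.93  6.13 -1.25] [ 1.365 -0.225 -0.013]
tcp in holder x,y 0.3730177962686379 -11.989287081439638 z 82.87104672106993
block 65 676 y [-18.8  20.1] 0.6232491935240922
block 70 1100 y [-18.6  19.9] 0.6269512882987502
block 75 1105 y [-18.5  19.8] 0.647734277971562
block 80 1216 y [-20.2  21.3] 0.5683354151122746
block 85 283 y [-19.2  20.4] 0.5995115498162615
spin 26 y mid 0.56 w 19.2 ztop -21.7
spin 30 y mid 0.38 w 19.4 ztop -21.8
spin 34 y mid 0.57 w 19.6 ztop -21.7
spin 38 y mid 0.57 w 19.4 ztop -21.7
spin 42 y mid 0.49 w 19.4 ztop -21.8
spin 46 y mid 0.50 w 19.4 ztop -21.6
spin 50 y mid 0.57 w 19.6 ztop -22.3
spin 54 y mid 0.42 w 19.9 ztop -22.0
spin 58 y mid 0.40 w 8.5 ztop -16.1
spin 62 y mid 0.59 w 8.8 ztop -16.2
spin 66 y mid 0.58 w 8.8 ztop -16.1
[ 1.17  5.51 -0.98] [ 528.11 -166.8    82.88]
[ 0.71  6.12 -0.99] [ 528.09 -166.76   82.86]
[ 2.07  6.3  -1.97] [ 528.11 -166.75   82.88]
[ 0.45  6.4  -0.36] [ 528.11 -166.76   82.87]
[ 2.06  6.27 -1.07] [ 528.11 -166.79   82.87]
[ 0.61  6.29 -1.61] [ 528.11 -166.78   82.87]
```

```bash
cat > gap.py <<'E'
from h import *
import sys
for n in sys.argv[1:]:
    L=np.load(n+"_L.npy"); W=np.load(n+"_W.npy"); Z=W[...,2]
    m=(abs(L[...,1])<19)&(abs(L[...,1])>8)&(L[...,0]>25)&(L[...,0]<110)&(Z>72)&(Z<79)
    m2=(abs(L[...,1])<4)&(L[...,2]<-8)&(L[...,2]>-20)&(L[...,0]>55)
    a=np.percentile(L[m][:,0],[0.5,2,98,99.5]); b=np.percentile(L[m2][:,0],[95,98,99.5])
    print(n,"block x",np.round(a,1),"tip",np.round(b,1),"n",m.sum(),m2.sum())
E
python3 gap.py w6 w7 w8 w9
```

```text
w6 block x [47.9 48.4 67.7 67.7] tip [67.2 67.5 67.6] n 1965 726
w7 block x [53.9 54.3 73.6 73.7] tip [67.2 67.6 67.6] n 2321 728
w8 block x [59.1 59.4 79.  79.1] tip [67.2 67.5 67.6] n 2424 727
w9 block x [63.5 63.9 83.3 83.5] tip [67.2 67.5 67.6] n 2483 728
```

drive_tool --deltas "-0.001 0 0 0 0.015; -0.002 0 0 0 0.015; -0.003 0 0 0 0.015; -0.004 0 0 0 0.015; -0.005 0 0 0 0.015; -0.006 0 0 0 0.015; -0.0066 0 0 0 0.015; -0.0066 0 0 0 0.015; -0.0066 0 0 0 0.015"

```text
clock: 12.68
eef_pos: [527.0, -171.1, 82.9]
tool_rot: [3.141, -0.004, 1.341]
force: [1.3, 11.0, -1.1]
width: 25.1
```

```bash
python3 look.py w10 | grep -v "rail "; python3 gap.py w10;  python3 -c "
from h import *
for i in range(4):
    imaging.get_image('wrist'); s=ctrl.read_state(); print(np.round(s['force'],2),np.round(s['eef_pos'],2))"
```

```text
12.675 [ 527.03 -171.13   82.91] [ 3.1412 -0.0043  1.3408] 25.082015381446936 [ 1.33 11.02 -1.11] [ 2.17  -0.328 -0.053]
tcp in holder x,y 0.3369739371862303 -16.498233141756753 z 82.91275262733396
block 70 1095 y [-18.5  19.9] 0.6972220043954671
block 75 1112 y [-18.5  20. ] 0.7181046881792899
block 80 1115 y [-18.3  20. ] 0.8659286269348332
block 85 1309 y [-19.9  21.5] 0.7876295537495945
block 90 98 y [-18.4  20.1] 0.8500886686218543
spin 26 y mid 0.35 w 19.6 ztop -21.7
spin 30 y mid 0.37 w 19.4 ztop -21.7
spin 34 y mid 0.58 w 19.7 ztop -21.7
spin 38 y mid 0.60 w 19.5 ztop -21.8
spin 42 y mid 0.56 w 19.3 ztop -21.8
spin 46 y mid 0.57 w 19.1 ztop -21.7
spin 50 y mid 0.54 w 20.0 ztop -22.0
spin 54 y mid 0.48 w 19.7 ztop -22.0
spin 58 y mid 0.60 w 8.2 ztop -16.1
spin 62 y mid 0.60 w 8.8 ztop -16.0
spin 66 y mid 0.59 w 8.7 ztop -16.1
w10 block x [67.8 68.2 87.7 87.9] tip [67.2 67.6 67.6] n 2560 726
[ 0.87 10.83 -1.11] [ 527.04 -171.14   82.94]
[ 1.55 10.54 -0.81] [ 527.07 -171.14   82.95]
[ 1.61 10.36 -0.03] [ 527.04 -171.12   82.92]
[ 1.64 11.   -1.2 ] [ 527.05 -171.12   82.93]
```

View pics/w10.png

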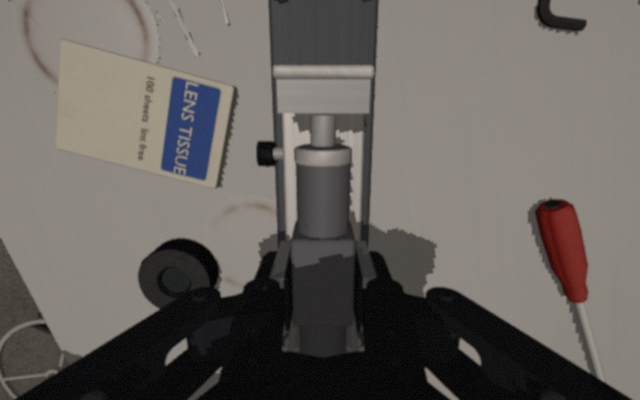

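drive_tool --deltas "-0.001 0 0 0 0.015; -0.002 0.0002 0 0 0.015; -0.0024 0.0002 0 0 0.015; -0.0024 0.0002 0 0 0.015; -0.0024 0.0002 0 0 0.015"

```text
clock: 13.55
eef_pos: [526.7, -172.8, 82.9]
tool_rot: [3.141, -0.005, 1.341]
force: [1.0, 11.6, 0.3]
width: 25.0
```

```bash
python3 look.py w11 | grep -v "rail "|head -5; python3 gap.py w11;  python3 -c "
from h import *
for i in range(4):
    imaging.get_image('wrist'); s=ctrl.read_state(); print(np.round(s['force'],2),np.round(s['eef_pos'],2))"
```

```text
13.55 [ 526.71 -172.77   82.94] [ 3.1415 -0.005   1.3412] 24.978057158718176 [ 0.99 11.6   0.29] [ 2.385 -0.302 -0.104]
tcp in holder x,y 0.4038687334960812 -18.160792881725644 z 82.93795124488304
block 70 730 y [-18.6  19.8] 0.6029761461074159
block 75 1109 y [-18.5  19.9] 0.7133311143109466
block 80 1111 y [-18.4  19.9] 0.7557200916730249
w11 block x [69.5 69.9 89.3 89.5] tip [67.2 67.6 67.6] n 2563 723
[ 1.65 11.58  0.03] [ 526.71 -172.75   82.92]
[ 1.47 10.67 -0.95] [ 526.72 -172.74   82.92]
[ 1.57 12.1  -0.15] [ 526.72 -172.74   82.94]
[ 1.68 11.85 -0.59] [ 526.69 -172.77   82.93]
```

drive_tool --deltas "0 0 0.002 0 0.015; 0 0 0.004 0 0.015; 0 0 0.006 0 0.015; 0 0 0.008 0 0.015; 0 0 0.01 0 0.015; 0 0 0.012 0 0.015; 0 0 0.014 0 0.015; 0 0 0.016 0 0.015; 0 0 0.016 0 0.015"

```text
clock: 14.92
eef_pos: [528.4, -173.1, 67.6]
tool_rot: [3.138, -0.005, 1.342]
force: [3.8, 12.2, 0.2]
width: 24.8
```

```bash
python3 look.py w12 ; python3 gap.py w12
```

```text
14.925 [ 528.44 -173.11   67.62] [ 3.1378 -0.005   1.3421] 24.848679216892965 [ 3.76 12.23  0.18] [ 2.264 -0.755  0.052]
tcp in holder x,y 2.165007270975661 -18.09262616458527 z 67.62153084065734
rail rect tool frame 8786 ((57.67832946777344, -3.7780494689941406), (135.0812225341797, 69.44268035888672), 0.05796749144792557)
rail 80 74 y [-33.1  30.3] -1.3944710045596391
rail 86 90 y [-32.8  30.7] -1.0651088816928471
rail 92 11 y [-32.5  30.6] -0.9680298213307932
rail 98 694 y [-31.3  29.7] -0.7953011966078858
rail 104 1372 y [-31.4  29. ] -1.16476923812065
rail 110 1410 y [-31.4  29.2] -1.0669530655072617
rail 116 1444 y [-31.1  29. ] -1.0346594768902406
rail 122 1439 y [-31.3  29.3] -0.9973386720295103
block 20 28 y [-11.7  12.6] 0.4465349683735367
block 30 7 y [-10.5  11.2] 0.3475414837611295
block 35 10 y [-10.5 -10.3] -10.403766222460906
block 40 8 y [-10.3  11.5] 0.5944857481202845
block 55 43 y [-8.2 11.6] 1.6537287039449167
block 60 17 y [-4.4  5.5] 0.5843673937055636
block 65 14 y [-4.3  5.5] 0.5922102825423572
block 70 812 y [-20.   18.1] -0.9479962085931444
block 75 1423 y [-20.2  18.3] -0.9682646364255092
block 80 1393 y [-20.1  18.1] -0.9642848180267265
block 85 1568 y [-21.1  19.4] -0.8470856619872507
block 90 615 y [-21.4  19.3] -1.0426560395360607
spin 26 y mid 0.54 w 19.2 ztop -21.7
spin 30 y mid 0.34 w 19.5 ztop -21.7
spin 34 y mid 0.37 w 19.3 ztop -21.8
spin 38 y mid 0.37 w 19.1 ztop -21.8
spin 42 y mid 0.59 w 19.3 ztop -21.7
spin 46 y mid 0.59 w 19.1 ztop -21.6
spin 50 y mid 0.36 w 20.0 ztop -22.1
spin 54 y mid 0.50 w 19.7 ztop -22.1
spin 58 y mid 0.57 w 8.2 ztop -15.9
spin 62 y mid 0.58 w 8.8 ztop -15.9
spin 66 y mid 0.41 w 8.4 ztop -15.9
w12 block x [36.6 69.7 89.  89.4] tip [86.4 87.8 88.5] n 3188 1449
```

View pics/w12.png

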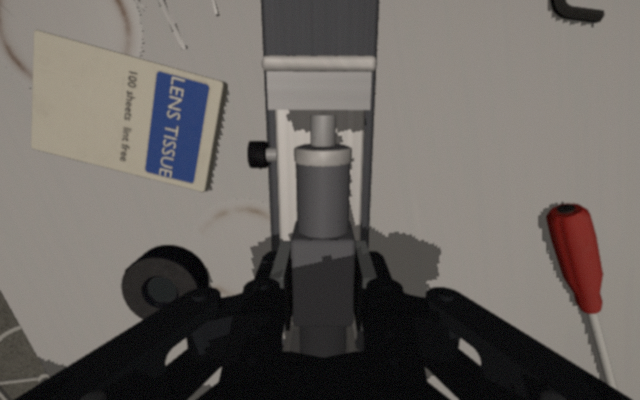

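drive_tool --deltas "0 -0.0008 0 0 0.015; 0 -0.0015 0 0 0.015; 0 -0.0015 0 0 0.015; 0 -0.0015 0 0 0.015"

```text
clock: 15.48
eef_pos: [528.2, -172.8, 67.6]
tool_rot: [3.136, -0.005, 1.343]
force: [5.6, 11.5, -0.7]
width: 25.0
```

```bash
python3 look.py w13|egrep "tcp|\]|rail 11|block 8" ; python3 gap.py w13
```

```text
15.475 [ 528.19 -172.79   67.65] [ 3.1356 -0.0054  1.3429] 25.02465560840168 [ 5.55 11.45 -0.66] [ 2.199 -1.08   0.225]
tcp in holder x,y 1.851281919572447 -17.843782617680358 z 67.64570240880266
rail 80 75 y [-32.6  31. ] -0.8123841965003891
rail 86 86 y [-32.7  30.6] -1.054697124725788
rail 92 6 y [-33.   31.1] -0.9732553012782148
rail 98 768 y [-31.2  29.7] -0.7802551792257422
rail 104 1371 y [-31.1  29.5] -0.8109037137602169
rail 110 1393 y [-31.   29.4] -0.7811789771606428
rail 116 1469 y [-31.1  29.4] -0.8485176374197554
rail 122 1430 y [-31.1  29.4] -0.8588408450044707
block 20 27 y [-11.8  12.8] 0.47805949679499093
block 30 7 y [-10.6 -10.4] -10.50178344128398
block 40 9 y [-6.8 11.5] 2.3599633725378615
block 45 7 y [-10.6  11.4] 0.4016917560070077
block 55 43 y [-9.4 11.9] 1.2532847476398636
block 70 917 y [-19.8  18.5] -0.6353571291198783
block 75 1441 y [-19.8  18.6] -0.6163896356902665
block 80 1394 y [-19.7  18.6] -0.5460026380369527
block 85 1578 y [-20.9  19.8] -0.5617145567752182
block 90 519 y [-20.9  19.8] -0.5556241386677616
w13 block x [41.8 69.3 89.  89.4] tip [86.4 87.8 88.5] n 3209 1401
```

Run:
```python
from h import *
W=np.load("w1_W.npy"); c=np.array([531.3,-155.2]); u=np.array([.2302,.9731]); x=np.array([.9731,-.2302])
D=W[...,:2]-c; Y=D@u; X=D@x; Z=W[...,2]
for v in range(262,300,2):
    r=[(round(X[v,q]),round(Y[v,q]),round(Z[v,q])) for q in range(308,352) if -110<Y[v,q]<-60 and abs(X[v,q])<24]
    print(v," ".join("%d:%d"%(a,b) for a,_,b in r))
im=imaging.get_image("side"); save(im,"side13.png"); cc=im["color"][120:260,270:400][:,:,::-1]; cv2.imwrite("pics/side13c.png",cv2.resize(cc,None,fx=4.2,fy=4.2,interpolation=cv2.INTER_CUBIC))
im=imaging.get_image("top"); cc=im["color"][160:260,280:430][:,:,::-1]; cv2.imwrite("pics/top13c.png",cv2.resize(cc,None,fx=5,fy=5,interpolation=cv2.INTER_CUBIC))
```

```text
262 -23:22 -21:22 -20:21 -19:22 -17:23 -16:22 -14:24 -13:21 -12:22 -10:21 -9:22 -7:22 -6:22 -5:24 -3:23 -1:39 0:40 1:38 3:40 4:39 5:39 7:21 8:39 9:40 11:41 12:40 13:41 15:41 16:41 18:23 19:24 21:23 22:23 23:21
264 -23:21 -22:22 -20:25 -19:25 -16:42 -15:43 -14:43 -12:43 -11:44 -10:43 -8:43 -7:42 -6:44 -4:44 -3:45 -2:45 0:44 1:44 2:44 4:45 5:46 6:45 8:46 9:46 10:46 12:46 13:45 14:46 16:47 17:28 19:28 20:29 22:29 23:21
266 -23:21 -21:28 -20:29 -19:30 -16:47 -15:49 -14:48 -12:49 -11:48 -10:49 -8:50 -7:50 -6:50 -4:49 -3:49 -2:50 0:50 1:51 2:51 4:50 5:51 6:51 7:51 9:52 10:52 11:51 13:52 14:52 15:52 17:35 18:36 20:36 21:35 23:22
268 -23:23 -21:36 -20:36 -18:37 -16:53 -15:53 -13:54 -12:53 -11:54 -9:55 -8:55 -7:53 -6:54 -4:55 -3:54 -2:54 0:54 1:54 2:53 3:53 5:54 6:54 7:57 9:58 10:57 11:56 12:57 14:58 15:58 16:56 18:41 19:43 21:40 23:21
270 -24:23 -21:41 -20:41 -18:42 -16:59 -15:58 -13:59 -12:59 -11:60 -10:60 -8:60 -7:59 -6:53 -5:54 -3:54 -2:55 -1:53 1:54 2:54 3:54 5:54 6:53 7:62 8:63 10:62 11:63 12:62 13:63 15:62 16:62 18:45 19:48 20:47 22:43
272 -21:47 -20:46 -18:47 -16:64 -15:64 -13:63 -12:
[... 2427 characters left out ...]
101 -5:101 -4:101 -3:102 -2:102 -1:104 0:103 2:101 3:102 4:102 5:104 6:103 7:103 9:103 10:104 11:104 12:104 13:104 14:103 16:104 17:102 18:103 19:104 20:104 21:103
296 -22:101 -21:103 -19:104 -18:105 -17:104 -16:103 -15:102 -14:104 -12:103 -11:103 -10:103 -9:104 -8:103 -7:104 -5:104 -4:104 -3:104 -2:105 -1:104 0:105 1:104 3:104 4:103 5:104 6:104 7:105 8:105 10:103 11:104 12:104 13:104 14:104 15:104 17:104 18:106 19:105 20:105 21:105
298 -21:104 -20:104 -18:104 -17:105 -16:104 -15:105 -14:104 -13:104 -11:104 -10:103 -9:105 -8:104 -7:104 -6:104 -4:105 -3:104 -2:104 -1:104 0:105 1:104 2:103 4:103 5:104 6:102 7:104 8:104 9:104 11:106 12:105 13:104 14:105 15:104 16:105 18:105 19:104 20:104 21:104
```

View pics/side13c.png

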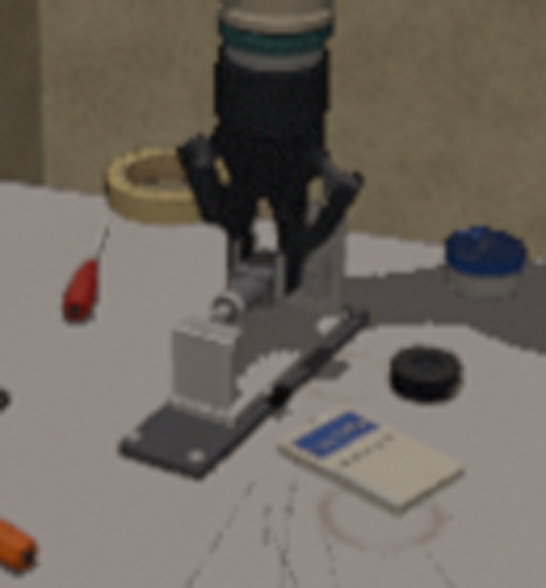

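View pics/top13c.png

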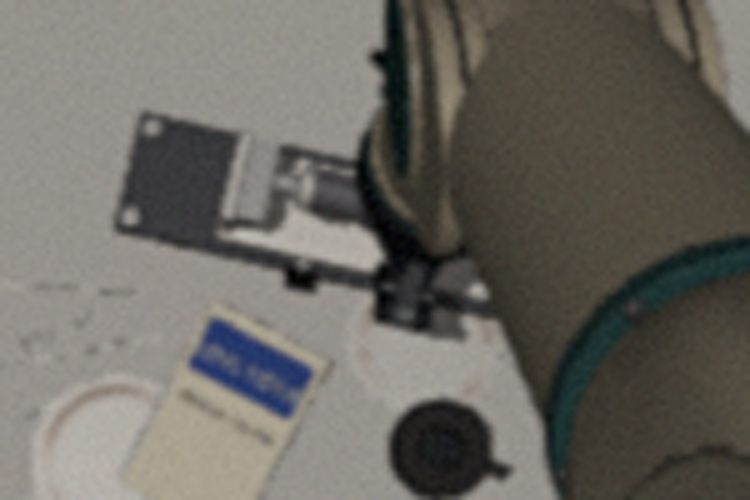

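drive_tool --deltas "0 0.0015 0 0 0.015; 0 0.0015 0 0 0.015; 0 0.0015 0 0 0.015"

```text
clock: 16.0
eef_pos: [528.5, -173.0, 67.4]
tool_rot: [3.138, -0.005, 1.342]
force: [3.8, 11.5, 0.3]
width: 24.9
```

```bash
python3 look.py w14|egrep "tcp|^[0-9]|block 8|spin" ; python3 -c "
from h import *
for i in range(3):
    imaging.get_image('wrist'); s=ctrl.read_state(); print(np.round(s['force'],2),np.round(s['eef_pos'],2),np.round(s['tau'],2),np.round(s['qd'],4))"
```

```text
16.0 [ 528.47 -173.01   67.45] [ 3.1379 -0.0052  1.3422] 24.93566112617327 [ 3.75 11.54  0.26] [ 2.24  -0.722  0.101]
tcp in holder x,y 2.171977317976471 -17.994021114067035 z 67.44579728356557
block 80 1397 y [-20.   18.1] -0.9493780821640154
block 85 1591 y [-21.2  19.4] -0.8755229087539949
spin 26 y mid 0.49 w 19.1 ztop -21.7
spin 30 y mid 0.32 w 19.4 ztop -21.7
spin 34 y mid 0.36 w 19.3 ztop -21.7
spin 38 y mid 0.56 w 19.5 ztop -21.7
spin 42 y mid 0.53 w 19.2 ztop -21.6
spin 46 y mid 0.57 w 19.2 ztop -21.7
spin 50 y mid 0.39 w 20.1 ztop -22.0
spin 54 y mid 0.43 w 19.7 ztop -22.0
spin 58 y mid 0.44 w 8.4 ztop -16.1
spin 62 y mid 0.70 w 8.6 ztop -16.0
spin 66 y mid 0.42 w 8.4 ztop -15.9
[ 3.62 11.17  0.52] [ 528.46 -173.02   67.45] [  6.65 -53.19   3.71 -10.9    1.77   1.39  -0.06] [-0.0004 -0.0013 -0.0004 -0.0021  0.0011  0.0009  0.001 ]
[ 3.05 10.96  0.41] [ 528.43 -173.     67.41] [  6.65 -53.19   3.71 -10.9    1.77   1.39  -0.06] [-0.0006  0.0013 -0.0004 -0.0003 -0.0002 -0.0004 -0.0013]
[ 3.64 10.27  0.8 ] [ 528.48 -172.97   67.43] [  6.65 -53.19   3.71 -10.9    1.77   1.39  -0.06] [ 0.0001  0.0012  0.0003 -0.0012  0.0005 -0.0005  0.    ]
```

drive_tool --deltas "0 0 0.001 0 0.015; 0 0 0.002 0 0.015; 0 0 0.003 0 0.015; 0 0 0.004 0 0.015; 0 0 0.004 0 0.015"

```text
clock: 16.82
eef_pos: [528.6, -173.1, 63.8]
tool_rot: [3.138, -0.005, 1.342]
force: [3.8, 11.5, 2.1]
width: 25.2
```

```bash
python3 look.py w15|egrep "tcp|^[0-9]|block 8|spin 3|spin 6"; python3 gap.py w15
```

```text
16.825 [ 528.56 -173.14   63.77] [ 3.1376 -0.0049  1.3422] 25.206581059714924 [ 3.77 11.55  2.13] [ 2.121 -0.609  0.035]
tcp in holder x,y 2.2869582032969036 -18.09890776948635 z 63.770928554096024
block 80 1510 y [-20.2  18.1] -1.0559391257268445
block 85 1682 y [-21.3  19.4] -0.9249548790026392
spin 30 y mid 0.30 w 19.4 ztop -21.6
spin 34 y mid 0.58 w 19.7 ztop -21.6
spin 38 y mid 0.56 w 19.4 ztop -21.6
spin 62 y mid 0.38 w 8.4 ztop -15.8
spin 66 y mid 0.54 w 8.1 ztop -15.7
w15 block x [27.1 32.9 89.1 89.7] tip [88.  89.  89.7] n 3652 1924
```

drive_tool --deltas "0 -0.001 0 0 0.015; 0 -0.0015 0.001 0 0.015; 0 -0.0015 0.002 0 0.015; 0 -0.0015 0.002 0 0.015"

```text
clock: 17.38
eef_pos: [528.0, -172.9, 62.0]
tool_rot: [3.136, -0.005, 1.343]
force: [4.7, 10.5, 2.2]
width: 25.0
```

```bash
python3 look.py w16|egrep "tcp|^[0-9]|block 8|spin 3|spin 6"; python3 gap.py w16
```

```text
17.375 [ 528.04 -172.89   62.01] [ 3.1357 -0.005   1.3427] 24.969695983956925 [ 4.73 10.53  2.19] [ 2.112 -0.839  0.164]
tcp in holder x,y 1.7270036601858738 -17.971217877983033 z 62.00646507617481
block 80 1597 y [-19.5  18.8] -0.36234900391788116
block 85 1717 y [-20.8  20. ] -0.40820600195068657
spin 30 y mid 0.36 w 19.4 ztop -21.6
spin 34 y mid 0.35 w 19.3 ztop -21.6
spin 38 y mid 0.48 w 19.3 ztop -21.6
spin 62 y mid 0.40 w 8.5 ztop -15.9
spin 66 y mid 0.41 w 8.4 ztop -15.8
w16 block x [26.2 29.3 88.8 89.3] tip [87.8 88.8 89.3] n 4115 1972
```

View pics/w16.png

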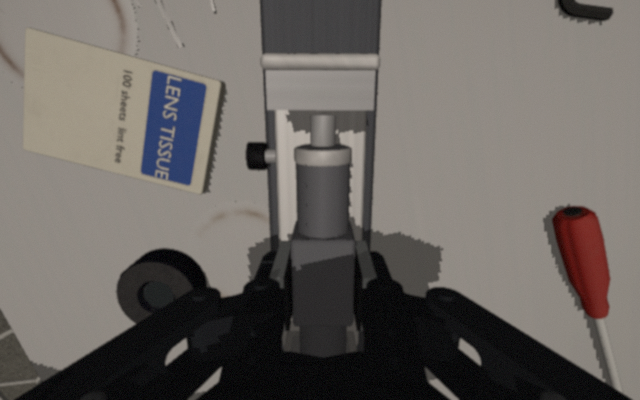

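drive_tool --deltas "0 -0.001 0.001 0 0.015; 0 -0.0015 0.002 0 0.015; 0 -0.0015 0.003 0 0.015; 0 -0.0015 0.004 0 0.015; 0 -0.0015 0.004 0 0.015"

```text
clock: 18.05
eef_pos: [526.8, -172.6, 58.0]
tool_rot: [3.135, -0.005, 1.343]
force: [5.3, 10.3, 2.7]
width: 25.0
```

```bash
python3 look.py w17|egrep "tcp|^[0-9]|block 8|spin 3|spin 6"; python3 gap.py w17
```

```text
18.05 [ 526.76 -172.61   58.04] [ 3.1354 -0.005   1.3428] 25.03871216754635 [ 5.29 10.34  2.7 ] [ 2.012 -0.96   0.155]
tcp in holder x,y 0.4172396929248725 -17.993403964650785 z 58.035529910208226
block 80 1676 y [-18.2  20.1] 0.9491035178168818
block 85 1809 y [-19.5  21.4] 0.9566806900018143
spin 30 y mid 0.35 w 19.4 ztop -21.7
spin 34 y mid 0.59 w 19.7 ztop -21.6
spin 38 y mid 0.59 w 19.5 ztop -21.6
spin 62 y mid 0.41 w 8.5 ztop -15.8
spin 66 y mid 0.44 w 8.4 ztop -15.7
w17 block x [26.  29.  89.  89.5] tip [87.9 88.9 89.5] n 4433 2077
```

drive_tool --deltas "0 0.0006 0.001 0 0.015; 0 0.0006 0.002 0 0.015; 0 0.0006 0.003 0 0.015; 0 0.0006 0.004 0 0.015; 0 0.0006 0.004 0 0.015"

```text
clock: 18.73
eef_pos: [526.6, -172.6, 53.8]
tool_rot: [3.137, -0.005, 1.342]
force: [3.3, 11.6, 2.3]
width: 25.1
```

```bash
python3 look.py w18|egrep "tcp|^[0-9]|block 8|spin 3|spin 6"
```

```text
18.725 [ 526.62 -172.64   53.84] [ 3.1368 -0.0049  1.3425] 25.1041262566585 [ 3.34 11.62  2.28] [ 2.147 -0.742  0.102]
tcp in holder x,y 0.29024812770308567 -18.058709753347152 z 53.8418937057168
block 80 1801 y [-18.2  20.2] 1.0175931339849473
block 85 1972 y [-19.4  21.5] 1.055362324952391
spin 30 y mid 0.45 w 19.2 ztop -21.7
spin 34 y mid 0.54 w 19.7 ztop -21.7
spin 38 y mid 0.57 w 19.4 ztop -21.7
spin 62 y mid 0.39 w 8.5 ztop -15.8
spin 66 y mid 0.39 w 8.4 ztop -15.9
```

drive_tool --deltas "0 0.0006 0.001 0 0.015; 0 0.0006 0.002 0 0.015; 0 0.0006 0.003 0 0.015; 0 0.0006 0.004 0 0.015; 0 0.0006 0.0046 0 0.015; 0 0.0006 0.0046 0 0.015"

```text
clock: 19.52
eef_pos: [526.8, -172.7, 49.2]
tool_rot: [3.138, -0.005, 1.342]
force: [2.5, 10.6, 4.1]
width: 24.6
```

```bash
python3 look.py w19|egrep "tcp|^[0-9]|block 8|spin"; python3 gap.py w19
```

```text
19.525 [ 526.84 -172.75   49.23] [ 3.1375 -0.0048  1.3423] 24.610073258486338 [ 2.5  10.6   4.06] [ 2.088e+00 -5.720e-01 -1.000e-03]
tcp in holder x,y 0.520635839065542 -18.113452916650704 z 49.22972083936409
block 80 1942 y [-18.4  19.9] 0.7861419846847664
block 85 2145 y [-19.3  21. ] 0.8570647799507398
spin 26 y mid 0.55 w 19.2 ztop -21.5
spin 30 y mid 0.34 w 19.4 ztop -21.6
spin 34 y mid 0.35 w 19.2 ztop -21.6
spin 38 y mid 0.58 w 19.5 ztop -21.5
spin 42 y mid 0.57 w 19.4 ztop -21.5
spin 46 y mid 0.57 w 19.1 ztop -21.6
spin 50 y mid 0.51 w 19.8 ztop -21.9
spin 54 y mid 0.57 w 19.5 ztop -21.8
spin 58 y mid 0.59 w 8.2 ztop -15.7
spin 62 y mid 0.40 w 8.5 ztop -15.9
spin 66 y mid 0.40 w 8.4 ztop -15.9
w19 block x [69.6 69.9 89.2 89.7] tip [67.2 67.5 67.6] n 4280 730
```

View pics/w19.png

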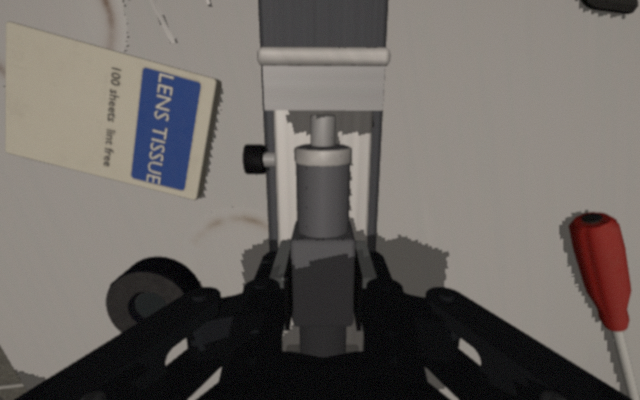

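drive_tool --deltas "0.001 0.0003 0 0 0.015; 0.002 0.0003 0 0 0.015; 0.003 0.0003 0 0 0.015; 0.004 0.0003 0 0 0.015; 0.004 0.0003 0 0 0.015; 0.004 0.0003 0 0 0.015"

```text
clock: 20.32
eef_pos: [527.5, -170.1, 49.1]
tool_rot: [3.138, -0.003, 1.341]
force: [2.3, 9.7, 3.4]
width: 25.0
```

```bash
python3 look.py w20|egrep "tcp|^[0-9]|block 8|spin"; python3 gap.py w20
```

```text
20.325 [ 527.53 -170.14   49.14] [ 3.1381 -0.0034  1.3414] 24.952833034681948 [2.33 9.66 3.36] [ 1.588 -0.386 -0.024]
tcp in holder x,y 0.5954943439000486 -15.41208844434616 z 49.135847004602205
block 80 1977 y [-18.8  20.2] 0.6643340355661156
block 85 1842 y [-19.9  21.2] 0.658768746566464
spin 26 y mid 0.29 w 19.6 ztop -21.6
spin 30 y mid 0.28 w 19.4 ztop -21.6
spin 34 y mid 0.32 w 19.3 ztop -21.5
spin 38 y mid 0.55 w 19.6 ztop -21.5
spin 42 y mid 0.54 w 19.3 ztop -21.6
spin 46 y mid 0.57 w 19.2 ztop -21.5
spin 50 y mid 0.43 w 19.9 ztop -21.8
spin 54 y mid 0.41 w 19.9 ztop -21.9
spin 58 y mid 0.54 w 8.2 ztop -15.7
spin 62 y mid 0.36 w 8.5 ztop -15.7
spin 66 y mid 0.38 w 8.4 ztop -15.7
w20 block x [67.  67.3 86.6 87. ] tip [65.8 66.1 66.2] n 4184 647
```

View pics/w20.png

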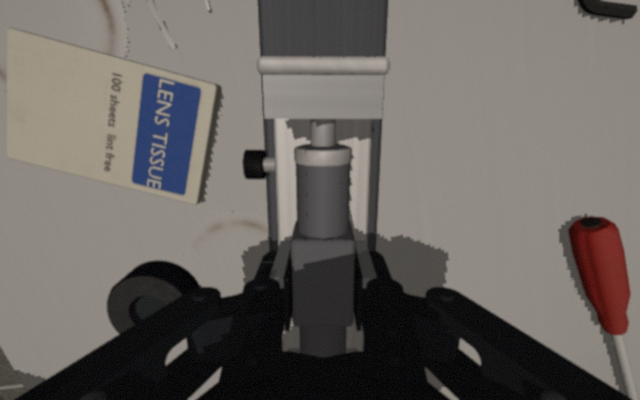

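drive_tool --deltas "0.001 0.0001 0 0 0.015; 0.002 0.0001 0 0 0.015; 0.003 0.0001 0 0 0.015; 0.003 0.0001 0 0 0.015; 0.003 0.0001 0 0 0.015"

```text
clock: 21.0
eef_pos: [527.9, -168.1, 48.9]
tool_rot: [3.139, -0.002, 1.341]
force: [2.1, 7.2, 1.4]
width: 24.7
```

```bash
python3 look.py w21|egrep "tcp|^[0-9]|block 8|spin"; python3 gap.py w21
```

```text
21.0 [ 527.93 -168.09   48.89] [ 3.1386e+00 -2.5000e-03  1.3407e+00] 24.712659575200874 [2.09 7.15 1.4 ] [ 1.317 -0.399  0.067]
tcp in holder x,y 0.5109765112220683 -13.326497313643747 z 48.89245428666186
block 80 2078 y [-19.5  20.8] 0.6470798616167954
block 85 979 y [-19.8  21. ] 0.607872263597228
spin 26 y mid 0.32 w 19.6 ztop -21.6
spin 30 y mid 0.35 w 19.4 ztop -21.6
spin 34 y mid 0.57 w 19.7 ztop -21.7
spin 38 y mid 0.60 w 19.4 ztop -21.7
spin 42 y mid 0.56 w 19.3 ztop -21.5
spin 46 y mid 0.59 w 19.2 ztop -21.6
spin 50 y mid 0.53 w 19.8 ztop -22.0
spin 54 y mid 0.41 w 19.9 ztop -21.9
spin 58 y mid 0.40 w 8.5 ztop -15.9
spin 62 y mid 0.41 w 8.5 ztop -16.0
w21 block x [64.7 65.  84.5 84.9] tip [63.2 63.6 63.6] n 4208 495
```

drive_tool --deltas "0.001 0 0 0 0.015; 0.002 0 0 0 0.015; 0.003 0 0 0 0.015; 0.0035 0 0 0 0.015; 0.0035 0 0 0 0.015; 0.0035 0 0 0 0.015"

```text
clock: 21.8
eef_pos: [528.5, -165.8, 48.9]
tool_rot: [3.139, -0.001, 1.34]
force: [1.9, 5.2, 1.9]
width: 25.2
```

```bash
python3 look.py w22|egrep "tcp|^[0-9]|block 8|spin"; python3 gap.py w22
```

```text
21.8 [ 528.5  -165.76   48.86] [ 3.1386e+00 -1.3000e-03  1.3400e+00] 25.176833842580816 [1.87 5.18 1.89] [ 0.909 -0.381  0.09 ]
tcp in holder x,y 0.531197869911371 -10.933037237281109 z 48.859652182908135
block 80 2067 y [-20.   21.1] 0.5803077563448991
spin 26 y mid 0.42 w 19.4 ztop -21.6
spin 30 y mid 0.34 w 19.4 ztop -21.7
spin 34 y mid 0.33 w 19.3 ztop -21.6
spin 38 y mid 0.60 w 19.4 ztop -21.5
spin 42 y mid 0.54 w 19.3 ztop -21.6
spin 46 y mid 0.55 w 19.1 ztop -21.4
spin 50 y mid 0.40 w 19.8 ztop -22.0
spin 54 y mid 0.54 w 19.6 ztop -21.9
spin 58 y mid 0.57 w 8.2 ztop -15.8
spin 62 y mid 0.37 w 8.5 ztop -15.9
w22 block x [62.3 62.6 82.  82.4] tip [60.9 61.  61.1] n 4121 355
```

View pics/w22.png

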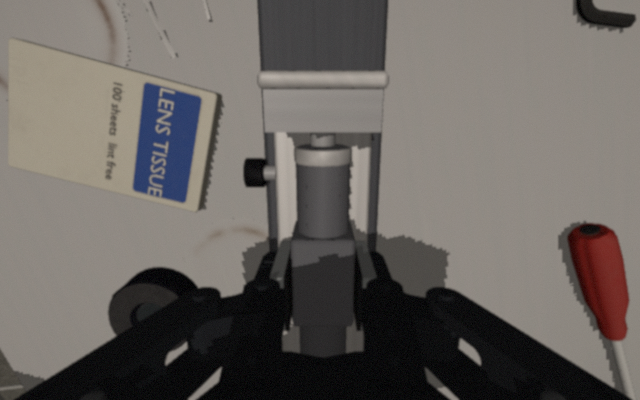

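drive_tool --deltas "0.0006 0 0 0 0.015; 0.0011 0 0.0004 0 0.015; 0.0011 0 0.0008 0 0.015; 0.0011 0 0.0008 0 0.015"

```text
clock: 22.35
eef_pos: [528.4, -165.2, 47.9]
tool_rot: [3.139, -0.001, 1.339]
force: [1.8, 4.4, 1.6]
width: 24.9
```

```bash
python3 look.py w23|egrep "tcp|^[0-9]|block 8|spin 6"; python3 gap.py w23
```

```text
22.35 [ 528.37 -165.18   47.92] [ 3.1392e+00 -8.0000e-04  1.3390e+00] 24.866160463757392 [1.83 4.4  1.58] [ 0.952 -0.44   0.096]
tcp in holder x,y 0.2726897224057217 -10.396606212542217 z 47.92379511140472
block 80 1818 y [-19.8  21.3] 0.7394302885895101
spin 62 y mid 0.20 w 8.3 ztop -16.2
w23 block x [61.7 62.1 81.3 81.6] tip [60.2 60.3 60.3] n 4150 307
```

drive_tool --deltas "0.0003 0 0 0 0.03; 0.0003 0 0 0 0.045; 0.0003 0 0 0 0.06; 0.0003 0 0 0 0.06; 0.0003 0 0 0 0.06"

```text
clock: 23.02
eef_pos: [527.1, -165.4, 47.4]
tool_rot: [-3.142, 0.0, 1.338]
force: [-0.1, 1.1, -0.0]
width: 60.1
```

```bash
python3 look.py w24|egrep "tcp|^[0-9]|block 8|spin"; python3 gap.py w24
```

```text
23.025 [ 527.06 -165.45   47.39] [-3.1415e+00  1.0000e-04  1.3384e+00] 60.12312537890492 [-0.14  1.13 -0.04] [-0.01  -0.012  0.008]
tcp in holder x,y -0.9406055483296887 -10.9557574982967 z 47.390822187673656
block 80 2047 y [-18.7  22.4] 1.8183204134016737
spin 26 y mid 1.57 w 19.6 ztop -22.5
spin 30 y mid 1.70 w 19.8 ztop -22.6
spin 34 y mid 1.52 w 20.0 ztop -22.5
spin 38 y mid 1.50 w 19.8 ztop -22.6
spin 42 y mid 1.56 w 19.7 ztop -22.4
spin 46 y mid 1.51 w 19.5 ztop -22.6
spin 50 y mid 1.59 w 20.0 ztop -22.9
spin 54 y mid 1.49 w 20.7 ztop -23.0
spin 58 y mid 1.59 w 14.7 ztop -19.9
spin 62 y mid 1.52 w 9.0 ztop -16.9
w24 block x [62.4 62.8 81.8 82.2] tip [61.  61.1 61.2] n 4062 298
```

View pics/w24.png

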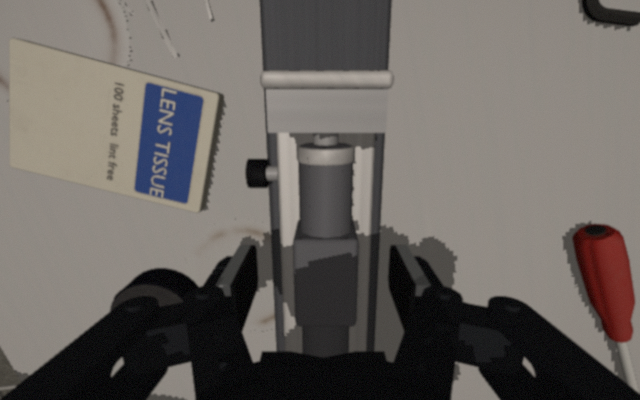

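drive_tool --deltas "0 0.001 -0.01 0 0.06; 0 0.001 -0.03 0 0.06; 0 0.001 -0.07 0 0.07; 0 0.001 -0.11 0 0.08; 0 0.001 -0.15 0 0.08; 0 0.001 -0.17 0 0.08; 0 0.001 -0.17 0 0.08; 0 0.001 -0.17 0 0.08"

```text
clock: 24.08
eef_pos: [527.5, -165.5, 216.8]
tool_rot: [-3.14, 0.0, 1.338]
force: [-0.6, -0.2, 1.2]
width: 80.1
```

Run:
```python
from h import *
s=ctrl.read_state(); print(s["clock"],s["eef_pos"],s["width"],s["force"])
im=imaging.get_image("wrist"); save(im,"w25.png"); W=cloud(im)
D=W[...,:2]-np.array([531.3,-155.2]); u=np.array([.2302,.9731]); x=np.array([.9731,-.2302]); Y=D@u; X=D@x; Z=W[...,2]
m=(abs(X)<18)&(Z>50)&(Z<76)&(Y>-70)&(Y<49)
for y in range(-66,52,6):
    k=m&(abs(Y-y)<3)
    if k.sum()>3: print(y,k.sum(),np.percentile(X[k],[3,97]).mean().round(2),np.ptp(np.percentile(X[k],[3,97])).round(1),np.percentile(Z[k],92).round(1))
k=(abs(X)<9)&(abs(X)>7)&(Z>58)&(Z<72)&(Y>20)&(Y<51); print("barrel end y (side strip) pct",np.percentile(Y[k],[95,98,99.5]))
for t in ["spindle","fixed_end","sprung_end"]:
    for r in models.landmark_of(im,t)[:1]:
        w=at_z(im,r["point"],58.5); d=w[:2]-[531.3,-155.2]; print(t,r["score"],np.round(r["point"],1),"holder x,y",d@x,d@u)
cv2.imwrite("pics/w25.png",cv2.resize(im["color"][60:360,220:440][:,:,::-1],None,fx=2,fy=2))
```

```text
24.075 [ 527.46649259 -165.47265648  216.81963178] 80.11106256258047 [-0.63389437 -0.16839348  1.20883927]
-66 39 0.32 19.0 69.8
-60 143 -0.16 21.7 70.3
-54 130 -0.15 20.1 69.7
-48 132 -0.17 20.0 69.8
-42 135 -0.15 19.9 69.5
-36 143 -0.15 21.3 69.9
-30 119 -0.41 22.3 72.4
-24 172 -0.18 24.4 72.7
-18 186 -0.18 23.3 72.7
-12 170 -0.21 24.1 72.8
-6 198 -0.16 24.1 72.7
0 204 0.21 24.8 72.8
6 187 -0.19 25.6 72.6
12 207 -0.15 22.3 71.7
18 160 -0.18 20.7 70.1
24 162 -0.16 20.5 69.8
30 166 -0.17 20.4 69.9
36 167 -0.19 20.3 70.0
42 198 -0.17 22.0 70.4
48 67 -0.15 11.7 64.6
barrel end y (side strip) pct [43.99696287 44.7800035  44.83221498]
spindle 0.7 [324.9 182.4] holder x,y 1.14821125927769 -9.590107782721281
fixed_end 0.85 [325.4 120.8] holder x,y 1.5216559964506178 46.349826775083024
sprung_end 0.96 [324.6 239.5] holder x,y 0.9243312272090191 -66.99705298922491
```

View pics/w25.png

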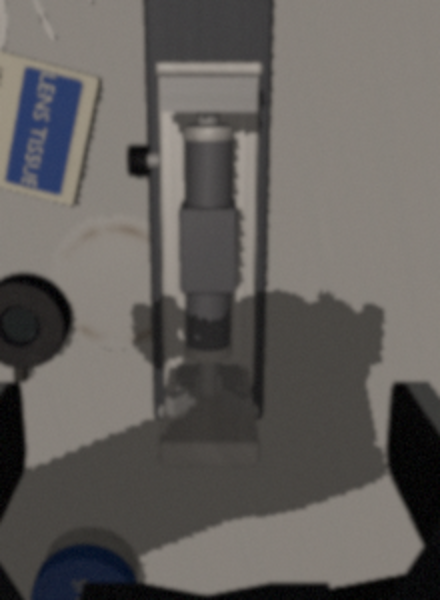

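```bash
python3 -c "
from cell import ctrl
print(ctrl.finish_job()); s=ctrl.read_state(); print(s['clock'],s['force'])"
```

```text
the job is handed in; nothing more can be done
None
the job is handed in; nothing more can be done
```

The spindle is back in the holder with both pins in their cups. I handed the job in at about 24 s of the 43 s allowed; no verdict was given.

**What I did:** I gripped the spindle by its square grip and felt for the end plate. The fork sits about 9 mm toward -y of nominal. I compressed the spring about 12 mm, with the highest reading at about 12.5 N, and lowered the spindle level into the open cup. Then I eased the short pin into the closed cup and let go.

**Last checks, from the wrist camera after backing off:**
- **Height:** the axis is about 58.8 mm up, and the spindle is level.
- **Sideways:** it is within about 0.2 mm of the holder's middle plane and parallel to the rail.
- **Along the rail:** the middle is about 9.7 mm off the rail's middle, against a limit of 20 mm.
- **Seating:** the barrel end stands about 6 to 7 mm from the closed cup's mouth. Fully home would be 6 mm, within the measuring error.
- **Robot:** the gripper is open and about 150 mm clear. It did not touch the other things, though I did not measure their positions again at the end.

**What disagreed:**
- The plate was felt about 2 mm farther along than the first camera estimate. I used the force readings and the close-up measurements instead.
- On the way down the spindle drifted about 1.5 mm sideways, with a side force of up to about 3 N. I took this to be pin friction on the plate and corrected it before the pin entered the slot.
- The trained network's landmarks put the seated spindle 0.9 to 1.5 mm off the middle plane, against 0.2 mm from the depth data. Both are within the 3 mm limit.

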